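# Load a slide carrier into a benchtop slide scanner and latch its tray

## Task

Set the two-slide carrier flat into the pocket of the scanner's open tray and let go of it. Then press the tray in gently with the fingers until the push-push latch has caught, let go, and make sure that it has stayed in by itself with the carrier still lying flat in its pocket. Do not force the tray or drop the carrier, and leave everything else on the bench where it is.

Things in the scene. Friction and masses are not known exactly. Their poses are not given: they have to be found in the camera images.
- scanner: low white benchtop slide scanner, 270 deep x 170 wide, top at 88 (103 from 170 behind the front on), fixed on the bench. Origin: on the bench below the middle of its front face. +x runs level into the scanner, the way the tray is pressed; +y along its front; z up. All sizes in mm.
- tray: grey tray that slides level in and out of the scanner's front, along its x; starts fully out. Axes as the scanner's. Origin: centre of the pocket's floor, 30 above the bench, 52 in front of the scanner's face when fully out. Pocket 88 (x) x 68 (y), open above, rims 5 high and 4 thick. Pressing it with more than 12 N breaks its fine plastic latch; a carrier that lands on it with more than 20 N breaks its slides.
- tray_handle (a point): middle of the front face of the tray's handle, the face to press on, 41 above the bench, 76 in front of the pocket's centre: a grey level bar 60 wide (y), 16 high, 12 thick, on two stems, this face 22 in front of the tray's front plate. Moves with the tray.
- tray_plate (a point): middle of the outer face of the tray's white front plate (84 wide, 42 high, 6 thick; its top 36 above the pocket's floor). Moves with the tray. The catch is set differently in each scanner: the latched tray rests anywhere from 97 to 107 in from fully out, this face between 9 proud and 1 sunk in the scanner's mouth, and nothing outside shows where: the end stop has to be felt.
- scanner_mouth (a point): middle of the tray's mouth in the scanner's front. Push-push latch: a spring presses the tray out (1.5 N out, 4 N in); a cam adds up to 2 N from 69 to 97 of travel. It catches only if pressed 5 past where it will rest; there a rubber stop (6 N/mm) is felt. Let go there, it backs 5 to 7 and stays; let go short of it, it springs right out; pressed there again, it unlatches.
- carrier: aluminium slide carrier, a flat frame 84 (x) x 64 (y) x 6 with two glass slides side by side, each with a pale paper end, and between them an upright grip rib along x, 46 long, 8 thick (y), its top 30 above the carrier's underside; about 0.1 kg. Origin: centre of the underside; it lies flat on the bench. It fits the pocket either way round, with 2 mm of play on each side, its x along the tray's x, its origin then on the tray's origin.
- spare: empty single-slide holder, a flat metal frame 84 x 34 x 6 with a grey floor, no glass and no rib: a bystander; leave it (mm; origin: centre of the underside)
- oil: small amber dropper bottle, diameter 28, height 62; bystander (mm; origin: centre of the underside)
- jar: glass jar with white lid, diameter 60, height 75; bystander (mm; origin: centre of the underside)
- mouse: white computer mouse, 58 x 110 x 30; bystander (mm; origin: centre of the underside)
- cover_glass: small white cover-glass carton, 52 x 36 x 22; bystander (mm; origin: centre of the underside)
- objective_can: black and grey screw canister for an objective, diameter 38, height 60; bystander (mm; origin: centre of the underside)
There are look-alikes about, which are no part of the job. Leave any orange look-alike of the carrier alone.

How it is judged:
By the outcome, as a careful person would: the job done as asked, in the order asked, and still so for the second after the job is handed in, with the robot touching nothing.
It also fails if it takes over 64 s, if anything falls off the work surface, if the arm or the gripper's body presses on something with over 40 N, if the wrist force passes 120 N, or if a joint passes its speed limit or range.

## Robot

A 6-joint arm with a two-finger parallel gripper is mounted at the origin on the work surface. World frame = base frame: x ahead of the robot, y to its left, z up, the work surface at z = 0. Lengths are in mm, angles in rad, forces in N, time in s.
With the tool pointing down it reaches from about 275 to 1000 mm from the base axis. Payload 8.4 kg.
Tool frame: the origin (TCP) lies between the finger pads; the fingertips stand 11 mm ahead of it and the grasp point (between the pads) lies 8 mm behind it; z points along the fingers, y is the direction in which the jaws open and shut (so a half turn about z gives the same grasp; the last joint's range is limited). The gripper opens to 85 mm and grips with 20 to 120 N. Pads are 22 mm wide; open, the fingers measure 114 mm over their backs; the gripper's body (76 mm by 85 mm) begins 54 mm behind the grasp point. The pads swing forward as they close: fully open they stand 13 mm farther back than shut.
Start: joints at [-1.277, 0.353, 1.633, -0, 1.155, -0.002], TCP at [182.189, -597.859, 242.281] pointing down, gripper open.
Joint ranges: [-2.63, 2.63], [-0.92, 2.1], [0.06, 2.66], [-1.3, 4.44], [0, 2.69], [-3.02, 3.02]. Speed limits (rad/s): [2.22, 2.22, 2.79, 3.14, 3.14, 3.14].

## Interface

Orientations are given as [roll, pitch, yaw] about the fixed x, y, z axes, in that order (R = Rz(yaw) Ry(pitch) Rx(roll)).
In Python, from rig import r, eyes gives the robot as it stands. The module is installed in compiled form; this text tells all that it offers.
- The arm moves only by the tool servo_tool, never from a script. Its argument "rows" is a list of rows, each a list of 3 entries, a list of its own where there are three numbers: the shift along the world's x, y, z in cm, then the turn about the world's z in rad, then the finger opening in cm, from 0 to 8.54. A call has 1 to 5 rows; each row shifts and turns the commanded pose from where the row before left it; what a row does not reach is not made up. A row lasts 1/12 s, in which the tool goes at most 41.7 mm and 7.16 degrees, less where a joint would pass 70% of its speed; a pose out of reach is approached as far as the arm can. A call is refused whole if a number of a shift passes 4.17 or a number of a turn 0.125, either way. A call with a gripper value outside its range is refused whole. The fingers move at their own pace and stop on an object; "squeeze" is the grip in N (left out, the last holds). Time passes only in rows, so rows that do not move let the fingers close. It gives the time, the measured TCP pose, the force and the opening at its end, in the units of the state.
- r.sense(): the state, without advancing time (a new reading comes with each control period).
- eyes.grab_frame(name): name is "scene" or "side" or "wrist"; returns a dict with "frame" (384x512x3 uint8, red, green, blue), "depth" (384x512 float32, mm along the optical axis (not along the pixel's ray), 0 where there is no reading), "vertical_fov" (degrees; the focal length in pixels is half the picture's height over the tangent of half this angle, whatever the lens; pixels are square), "cx", "cy" (the principal point, pixels), "camera_from_world" (4x4, takes a point from world to camera coordinates); the wrist camera has in their place "hand_eye" (4x4, takes a point from camera to tool coordinates, whose origin is the TCP and whose axes are the flange's). Camera axes: x right, y down, z forward; pixel columns grow to the right and rows downward; lengths in mm; the calibration is good to about 2 mm. A picture is of the moment at which its call begins: read the wrist's pose just before it.
- r.sign_off(): hands the job in, once; it reports no verdict.
The state is a dict: "clock": time; "qpos": joint angles; "qvel": joint speeds; "joint_efforts": joint torques, N m; "eef_pos": TCP position; "tcp_rot": TCP orientation; "contact_force": force on the tool from outside, world axes, zero at the start; "wrist_torque": the same for the moment, N m; "opening": opening from 0.0 (shut) to 1.0 (fully open).
Only numpy, scipy, OpenCV 4.12 (cv2) and the standard library are available. Lean on these libraries where they do the work, as an engineer would, in place of code of your own. Each camera call takes 0.05 s, during which the arm holds its last target.

## Working session

There is one attempt and no reset: what is moved stays moved. The work goes in short steps, Python scripts to look and compute and a tool call to move; the robot and the scene stay as the last step left them, time stands still between calls to the robot, and variables do not carry over. Pictures are saved under pics/ and viewed, and the job is handed in when it is done.

Besides the shell and the picture viewer there is one more tool, called as name(argument=value, ...), one argument or row to a line, values as JSON. servo_tool: Moves the arm, as the interface text tells. Its arguments: {"type":"object","properties":{"rows":{"type":"array"},"squeeze":{"type":"number"}},"required":["rows"]}

```bash
mkdir -p pics; ls
cat > h.py <<'E'
from rig import r, eyes
import numpy as np, cv2
def grab(n):
    s=r.sense(); d=eyes.grab_frame(n); d['s']=s; return d
def save(d,name): cv2.imwrite('pics/'+name,cv2.cvtColor(d['frame'],cv2.COLOR_RGB2BGR))
def K(d):
    h=d['frame'].shape[0]; f=h/2/np.tan(np.radians(d['vertical_fov'])/2); return f,d['cx'],d['cy']
def Rrpy(a):
    from scipy.spatial.transform import Rotation as R
    return R.from_euler('xyz',a).as_matrix()
def wfc(d):
    if 'camera_from_world' in d: return np.linalg.inv(np.array(d['camera_from_world']))
    T=np.eye(4); T[:3,:3]=Rrpy(d['s']['tcp_rot']); T[:3,3]=d['s']['eef_pos']
    return T@np.array(d['hand_eye'])
def ray(d,u,v):
    f,cx,cy=K(d); T=wfc(d); return T[:3,3],T[:3,:3]@np.array([(u-cx)/f,(v-cy)/f,1])
def onz(d,u,v,z):
    o,k=ray(d,u,v); return o+k*(z-o[2])/k[2]
def cloud(d):
    f,cx,cy=K(d); T=wfc(d); Z=d['depth'].astype(float); v,u=np.mgrid[:Z.shape[0],:Z.shape[1]]
    P=np.stack([(u-cx)/f*Z,(v-cy)/f*Z,Z],-1)@T[:3,:3].T+T[:3,3]; P[Z==0]=np.nan; return P
def proj(d,p):
    f,cx,cy=K(d); C=np.linalg.inv(wfc(d)); q=C[:3,:3]@np.array(p,float)+C[:3,3]; return f*q[0]/q[2]+cx,f*q[1]/q[2]+cy
E
python3 - <<'E'
from h import *
for n in ['scene','side','wrist']:
    d=grab(n); save(d,n+'0.png'); print(n,d['vertical_fov'],d['cx'],d['cy'],wfc(d).round(2).tolist(), d.keys())
print(r.sense())
E
```

```text
pics
scene 56.70950094742507 252.44234516401565 193.1119291328896 [[0.53, 0.69, -0.48, 1064.51], [0.85, -0.43, 0.32, -312.04], [0.01, -0.58, -0.82, 1000.45], [0.0, 0.0, 0.0, 1.0]] dict_keys(['frame', 'depth', 'vertical_fov', 'cx', 'cy', 'camera_from_world', 's'])
side 55.24915599427776 260.2737860470293 188.26870898398167 [[-0.97, -0.16, 0.2, 303.23], [-0.25, 0.65, -0.72, 734.82], [-0.01, -0.74, -0.67, 716.32], [0.0, 0.0, 0.0, 1.0]] dict_keys(['frame', 'depth', 'vertical_fov', 'cx', 'cy', 'camera_from_world', 's'])
wrist 60.347608755147874 254.91627708341582 194.55492741581722 [[0.29, -0.92, -0.26, 246.87], [-0.96, -0.28, -0.08, -576.76], [-0.0, 0.27, -0.96, 373.32], [0.0, 0.0, 0.0, 1.0]] dict_keys(['frame', 'depth', 'vertical_fov', 'cx', 'cy', 'hand_eye', 's'])
{'clock': 0.15, 'qpos': array([-1.27738718e+00,  3.53503898e-01,  1.63392818e+00,  1.65096563e-05,
        1.15518467e+00, -2.41667073e-03]), 'qvel': array([-0.00056457, -0.00303309, -0.00219798, -0.00089822, -0.00047652,
       -0.00036958]), 'joint_efforts': array([-4.27670429e-04, -6.05634999e+01, -3.42339098e+01, -8.85695340e-05,
        6.20607068e-03,  4.91639821e-05]), 'eef_pos': array([ 182.10623053, -597.53894914,  241.7398933 ]), 'tcp_rot': array([-3.14056860e+00, -1.75721928e-05,  2.95819131e-01]), 'contact_force': array([ 0.82636599,  0.19977455, -0.44241383]), 'wrist_torque': array([ 0.07910744, -0.00857209,  0.0019532 ]), 'opening': 1.001319798830462}
```

View pics/scene0.png

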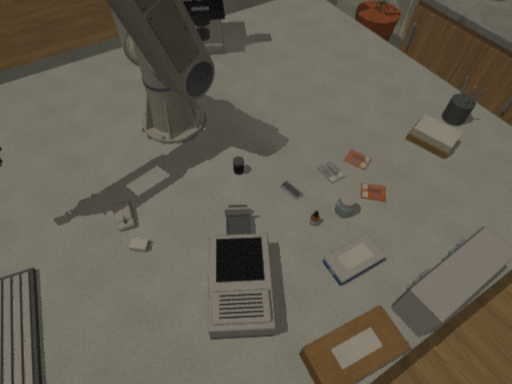

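View pics/side0.png

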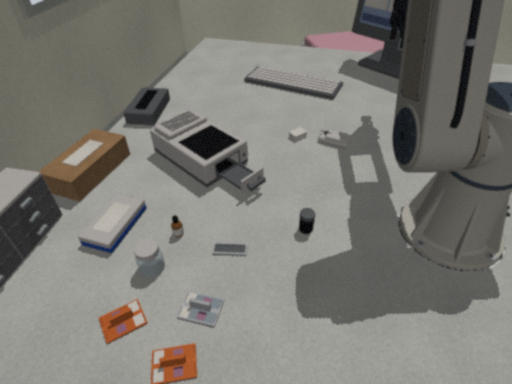

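View pics/wrist0.png

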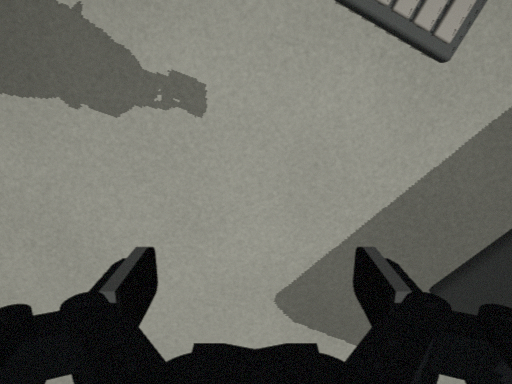

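The scene camera shows the aluminium carrier at about (331,172). Possible confusions are the orange look-alikes at (358,159) and (373,192), and the ribless spare at (292,190). In the side view the carrier is at (201,309), the orange ones at (122,321) and (175,364), and the spare at (230,250). The scanner has its tray out toward the robot, at scene (238,220) and side (240,177). I'm choosing the grey one with two slides and a rib, and checking it in crops.

Run:
```python
from h import *
a=cv2.imread('pics/side0.png')
c=cv2.resize(a[270:384,90:270],None,fx=4,fy=4,interpolation=cv2.INTER_CUBIC); cv2.imwrite('pics/c1.png',c)
c=cv2.resize(a[110:210,140:300],None,fx=4,fy=4,interpolation=cv2.INTER_CUBIC); cv2.imwrite('pics/c2.png',c)
b=cv2.imread('pics/scene0.png')
c=cv2.resize(b[145:215,270:400],None,fx=6,fy=6,interpolation=cv2.INTER_CUBIC); cv2.imwrite('pics/c3.png',c)
c=cv2.resize(b[195:345,195:285],None,fx=4,fy=4,interpolation=cv2.INTER_CUBIC); cv2.imwrite('pics/c4.png',c)
s=grab('scene'); S=grab('side')
print(onz(s,331,172,3),onz(S,201,309,3)); print(onz(s,238,220,30),onz(S,240,177,30))
```

```text
[542.21615212 367.621704     3.        ] [536.92768612 371.52002039   3.        ]
[552.56811174 -28.36442839  30.        ] [573.55950823 -36.39728863  30.        ]
```

View pics/c1.png

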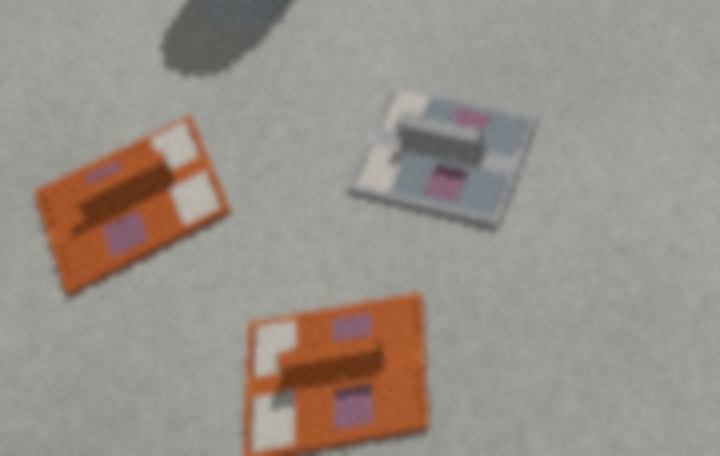

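View pics/c2.png

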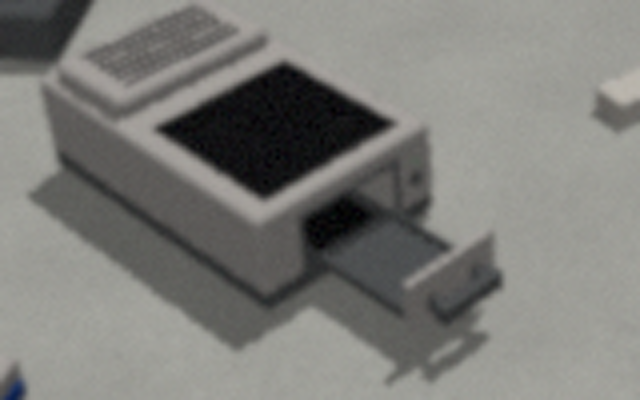

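View pics/c3.png

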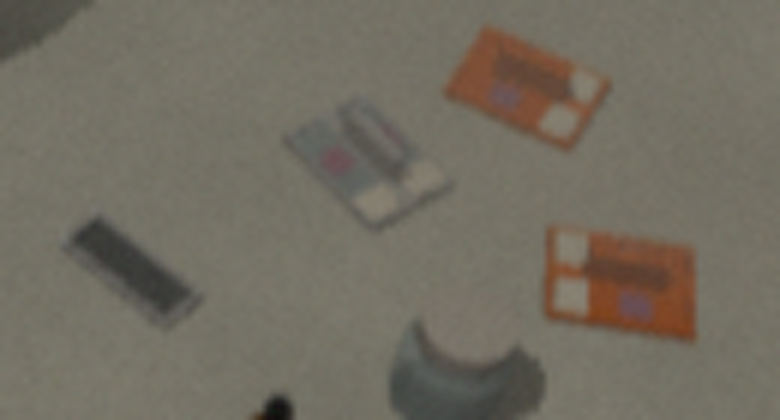

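View pics/c4.png

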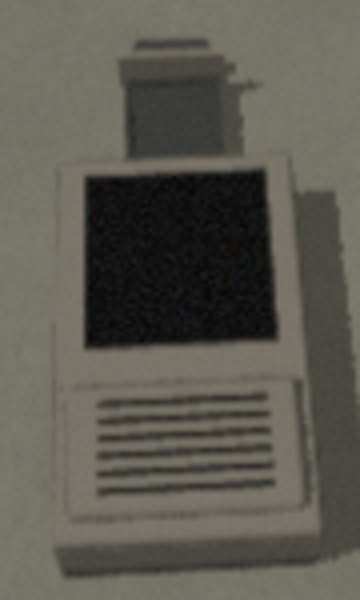

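The close crops confirm it. The grey frame with two glass slides, pale ends and a rib is the carrier at (540,370); the orange ones are set aside. Now the coarse orientations of the carrier and scanner.

Run:
```python
from h import *
s=grab('scene'); S=grab('side')
for d,n in((s,'scene'),(S,'side')):
    P=cloud(d); z=P[...,2]
    m=(np.hypot(P[...,0]-540,P[...,1]-370)<70)&(z>15)&(z<45)
    q=P[m]; print(n,'rib',len(q),np.median(q,0)); 
    if len(q)>5:
        c,(w,h),a=cv2.minAreaRect(q[:,:2].astype(np.float32)); print(c,w,h,a, np.percentile(q[:,2],[5,50,95]))
    m=(np.hypot(P[...,0]-540,P[...,1]-370)<90)&(z>3.)&(z<45)
    q=P[m]; print(cv2.minAreaRect(q[:,:2].astype(np.float32)),len(q))
    # scanner top
    m=(z>80)&(z<96)&(P[...,0]>550)&(P[...,0]<900)&(abs(P[...,1]+50)<200)
    q=P[m]; print('scan',len(q),cv2.minAreaRect(q[:,:2].astype(np.float32)),np.median(q[:,2]))
    m=(z>22)&(z<75)&(P[...,0]>420)&(P[...,0]<800)&(abs(P[...,1]+50)<150)
    q=P[m]; print('tray',q.min(0),q.max(0))
```

```text
scene rib 49 [541.89524642 366.15648564  26.3342668 ]
(539.8209228515625, 366.9281921386719) 10.62816047668457 46.06576156616211 88.4022445678711 [16.74139194 26.3342668  32.79330588]
((542.536376953125, 368.74224853515625), (131.54603576660156, 167.41720581054688), 41.03743362426758) 341
scan 4014 ((740.826171875, -134.02511596679688), (169.97019958496094, 270.7879333496094), 60.83143997192383) 88.02072998619826
tray [498.84208496 -86.46051923  23.83553709] [614.42386942  17.45567472  68.67528736]
side rib 152 [536.86747812 372.94659295  28.0688864 ]
(537.5917358398438, 370.2984924316406) 45.646514892578125 9.875828742980957 0.9243949055671692 [16.3470581  28.0688864  31.43824136]
((540.2255249023438, 375.96685791015625), (164.70062255859375, 151.0153350830078), 41.653743743896484) 1225
scan 2212 ((736.8499145507812, -130.69500732421875), (171.8150177001953, 269.2369079589844), 60.624961853027344) 88.8694222025157
tray [ 495.96900592 -140.03943942   22.09146475] [799.89640702  23.1911572   74.8954549 ]
```

Carrier is at about (539,369), with its rib nearly along world x. Scanner x points at about −29°, front middle is about (621,−66) and the pocket about (575,−41). I'll fly over the tray for a wrist view, then go on to the carrier.

servo_tool(
  rows=[
    [[2.25, 3.28, 0], -0.0174, 4],
    [[2.25, 3.28, 0], -0.0174, 4],
    [[2.25, 3.28, 0], -0.0174, 4],
    [[2.25, 3.28, 0], -0.0174, 4],
    [[2.25, 3.28, 0], -0.0174, 4],
  ],
)

```text
clock: 0.77
eef_pos: [295.3, -432.3, 242.3]
tcp_rot: [3.141, -0.0, 0.207]
contact_force: [0.7, -0.2, -0.3]
opening: 0.476
```

servo_tool(
  rows=[
    [[2.25, 3.28, 0], -0.0174, 4],
    [[2.25, 3.28, 0], -0.0174, 4],
    [[2.25, 3.28, 0], -0.0174, 4],
    [[2.25, 3.28, 0], -0.0174, 4],
    [[2.25, 3.28, 0], -0.0174, 4],
  ],
)

```text
clock: 1.18
eef_pos: [408.0, -268.2, 242.6]
tcp_rot: [3.141, -0.001, 0.121]
contact_force: [-0.2, -0.4, -0.6]
opening: 0.47
```

servo_tool(
  rows=[
    [[2.25, 3.28, 0], -0.0174, 4],
    [[2.25, 3.28, 0], -0.0174, 4],
    [[2.25, 3.28, 0], -0.0174, 4],
    [[2.25, 3.28, 0], -0.0174, 4],
    [[2.25, 3.28, 0], -0.0174, 4],
  ],
)

```text
clock: 1.6
eef_pos: [520.5, -103.9, 242.5]
tcp_rot: [3.141, -0.001, 0.034]
contact_force: [0.7, -1.5, 0.3]
opening: 0.469
```

servo_tool(
  rows=[
    [[2.25, 3.28, 0], -0.0174, 4],
    [[1.5, 2.0, 0], -0.0174, 4],
    [[0, 0, 0], 0, 4],
  ],
)

```text
clock: 1.85
eef_pos: [559.9, -49.3, 242.4]
tcp_rot: [-3.14, -0.002, 0.002]
contact_force: [-1.1, 0.3, -0.5]
opening: 0.467
```

Run:
```python
from h import *
d=grab('wrist'); save(d,'w1.png'); np.save('w1d.npy',d['depth'])
P=cloud(d); z=P[...,2]
import pickle; pickle.dump({k:d[k] for k in d},open('w1.pkl','wb'))
print(np.nanpercentile(z,[1,10,50,90,99]))
```

```text
[ -1.51451639  -0.56214788   1.04476397 302.6580753  319.97633641]
```

View pics/w1.png

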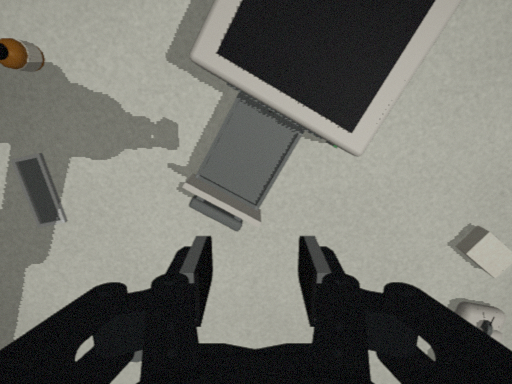

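The wrist view shows the pocket at about (248,150), plate top from (185,185) to (258,218), handle bar from (190,200) to (240,225), and the scanner front edge from (193,55) to (355,150).

Run:
```python
from h import *
import pickle; d=pickle.load(open('w1.pkl','rb')); P=cloud(d); z=P[...,2]
def rect(m,n):
    m=cv2.morphologyEx(m.astype(np.uint8),cv2.MORPH_OPEN,np.ones((3,3)))
    k,l,st,ce=cv2.connectedComponentsWithStats(m); i=1+np.argmax(st[1:,4]); q=P[l==i]
    R=cv2.minAreaRect(q[:,:2].astype(np.float32)); print(n,len(q),np.round(R[0],1),np.round(R[1],1),round(R[2],2),'z',np.percentile(q[:,2],[5,50,95]).round(1)); return q
r0=(P[...,0]>450)&(P[...,0]<650)&(abs(P[...,1]+50)<150)
v,u=np.mgrid[:384,:512]; vis=v<232
rect(vis&r0&(z>27)&(z<32.5),'floor')
rect(vis&r0&(z>62)&(z<70),'platetop')
h=rect(vis&r0&(z>42)&(z<54),'handle')
q=rect(vis&(z>80)&(z<95),'scan')
# scanner front edge: fit line from left edge of points w/ frame
Pm=cv2.morphologyEx((vis&(z>80)&(z<95)).astype(np.uint8),cv2.MORPH_OPEN,np.ones((3,3)))
th=np.radians(-29.2); ex=np.array([np.cos(th),np.sin(th)]); ey=np.array([-ex[1],ex[0]])
s=q[:,:2]@ex; t=q[:,:2]@ey
b=np.arange(t.min(),t.max(),3); pts=[]
for a in b:
    k=(t>=a)&(t<a+3)
    if k.sum()>3: pts.append((a+1.5,s[k].min()))
pts=np.array(pts); print(pts.round(1)[::4].tolist())
```

```text
floor 5492 [575.1 -40. ] [68.3 88.3] 60.99 z [28.9 30.1 31.4]
platetop 600 [531.  -15.5] [83.4  6.9] 61.01 z [63.4 66.1 67.3]
handle 693 [515.6  -7. ] [59.8 15. ] 61.89 z [45.1 48.7 50.2]
scan 26013 [682.9 -99.6] [170.5 141.6] 61.02 z [86.8 89.1 90.6]
[[162.3, 577.0], [174.3, 574.4], [186.3, 574.3], [198.3, 574.3], [210.3, 574.3], [222.3, 574.2], [234.3, 574.2], [246.3, 574.2], [258.3, 574.1], [270.3, 574.1], [282.3, 574.0], [294.3, 574.0], [306.3, 573.9], [318.3, 573.8], [330.3, 576.9]]
```

The pocket measures 88×68 at (575.1,−40.0), heading −29.0°, floor z 30. The plate, handle and scanner sizes all agree with what was given. Next, over the carrier at the same yaw, so any hand-eye bias cancels.

servo_tool(
  rows=[
    [[-0.3, 4.0, 0], 0, 4],
    [[-0.3, 4.0, 0], 0, 4],
    [[-0.3, 4.0, 0], 0, 4],
    [[-0.3, 4.0, 0], 0, 4],
    [[-0.3, 4.0, 0], 0, 4],
  ],
)

```text
clock: 2.32
eef_pos: [541.4, 147.3, 242.4]
tcp_rot: [3.141, 0.0, -0.001]
contact_force: [0.9, -0.1, 0.6]
opening: 0.47
```

servo_tool(
  rows=[
    [[-0.3, 4.0, 0], 0, 4],
    [[-0.3, 4.0, 0], 0, 4],
    [[-0.3, 4.0, 0], 0, 4],
    [[-0.3, 4.0, 0], 0, 4],
    [[-0.3, 4.0, 0], 0, 4],
  ],
)

```text
clock: 2.73
eef_pos: [526.9, 347.5, 242.4]
tcp_rot: [3.141, -0.0, -0.001]
contact_force: [0.6, 0.1, -0.3]
opening: 0.468
```

servo_tool(
  rows=[
    [[0, 1.8, 0], 0, 4],
    [[0, 0, 0], 0, 4],
    [[0, 0, 0], 0, 4],
  ],
)

```text
clock: 2.98
eef_pos: [527.1, 364.4, 241.9]
tcp_rot: [3.141, 0.0, 0.001]
contact_force: [0.5, -0.4, -1.0]
opening: 0.47
```

Run:
```python
from h import *
import pickle
d=grab('wrist'); save(d,'w2.png'); pickle.dump({k:d[k] for k in d},open('w2.pkl','wb'))
P=cloud(d); z=P[...,2]; print(d['s']['eef_pos'],d['s']['tcp_rot'])
v,u=np.mgrid[:384,:512]; vis=v<232
near=np.hypot(P[...,0]-540,P[...,1]-370)<75
def rect(m,n):
    m=cv2.morphologyEx(m.astype(np.uint8),cv2.MORPH_OPEN,np.ones((3,3)))
    k,l,st,ce=cv2.connectedComponentsWithStats(m); i=1+np.argmax(st[1:,4]); q=P[l==i]
    R=cv2.minAreaRect(q[:,:2].astype(np.float32)); print(n,len(q),np.round(R[0],1),np.round(R[1],1),round(R[2],2),'z',np.percentile(q[:,2],[5,50,95]).round(1)); return q
rect(vis&near&(z>3.3),'carrier'); rect(vis&near&(z>24)&(z<36),'rib')
```

```text
[527.069737   364.38071362 241.91347233] [3.14051635e+00 4.81217291e-04 1.32271829e-03]
carrier 4160 [537.2 372.2] [84.  63.3] 0.99 z [ 4.7  6.1 29.8]
rib 328 [537.8 371.8] [45.5  7.8] 1.46 z [28.4 30.1 31.3]
```

View pics/w2.png

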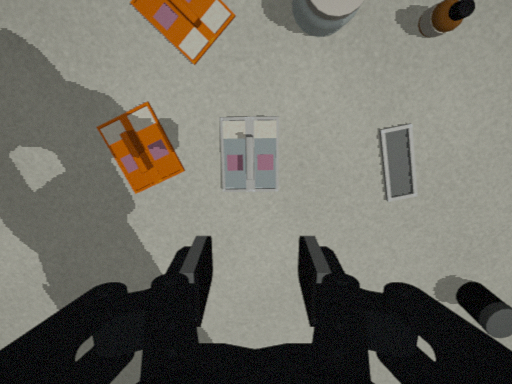

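The carrier is at (537.3,372.0), heading +1.0°, measuring 84×63 with the rib top at 30. In the image it is at (249,152), with the orange one clear on the left and the spare on the right. I'll descend in stages.

servo_tool(
  rows=[
    [[0.5, 0.4, -3.6], 0.016, 3.4],
    [[0.5, 0.36, -3.6], 0, 3.4],
    [[0, 0, -3.6], 0, 3.4],
    [[0, 0, -3.6], 0, 3.4],
    [[0, 0, -3.0], 0, 3.4],
  ],
)

```text
clock: 3.45
eef_pos: [537.1, 369.6, 66.2]
tcp_rot: [3.14, 0.001, 0.014]
contact_force: [0.3, -0.2, -0.9]
opening: 0.398
```

servo_tool(
  rows=[
    [[0, 0, 0], 0, 3.4],
    [[0, 0, 0], 0, 3.4],
  ],
)

```text
clock: 3.62
eef_pos: [536.7, 370.1, 67.4]
tcp_rot: [3.139, 0.003, 0.014]
contact_force: [0.7, 0.2, 0.9]
opening: 0.396
```

Run:
```python
from h import *
d=grab('side'); c=d['frame'][250:384,120:320]; cv2.imwrite('pics/s2.png',cv2.resize(c[...,::-1],None,fx=4,fy=4,interpolation=cv2.INTER_CUBIC))
w=grab('wrist'); save(w,'w3.png'); print(w['s']['eef_pos'],w['s']['tcp_rot'],w['s']['contact_force'],w['s']['opening'])
```

```text
[538.01295646 371.38263672  69.37167058] [ 3.14149109e+00 -1.87070005e-04  1.45934620e-02] [ 0.57614361 -0.45641078 -0.36770291] 0.3990976117253433
```

View pics/s2.png

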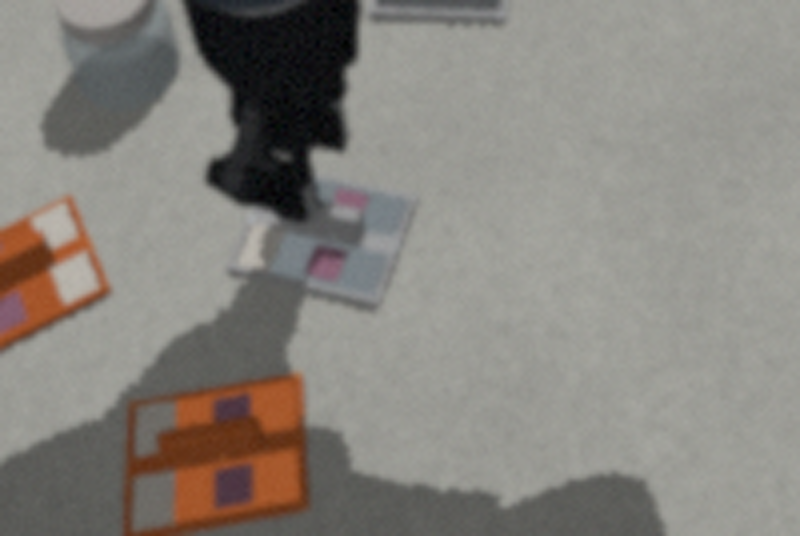

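View pics/w3.png

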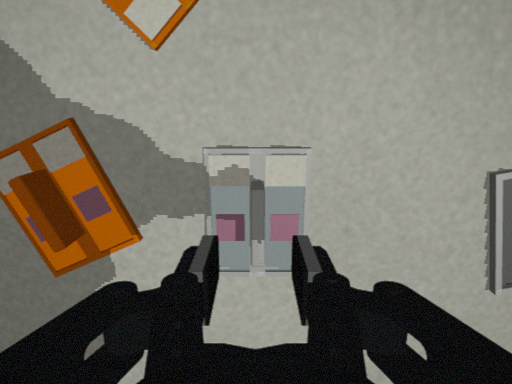

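The fingers straddle the rib symmetrically: fingers at columns 215 and 295, rib at 258. Lowering to TCP z≈20 and closing gently.

servo_tool(
  rows=[
    [[0, 0, -2.0], 0, 3.4],
    [[0, 0, -1.5], 0, 3.4],
    [[0, 0, -1.0], 0, 3.4],
    [[0, 0, -0.3], 0, 3.4],
    [[0, 0, 0], 0, 3.4],
  ],
)

```text
clock: 4.13
eef_pos: [537.6, 372.6, 21.0]
tcp_rot: [-3.141, -0.001, 0.016]
contact_force: [-0.8, -0.8, 0.0]
opening: 0.396
```

servo_tool(
  rows=[
    [[0, 0, 0], 0, 2.2],
    [[0, 0, 0], 0, 1.5],
    [[0, 0, 0], 0, 0.5],
    [[0, 0, 0], 0, 0.0],
    [[0, 0, 0], 0, 0.0],
  ],
  squeeze=30,
)

```text
clock: 4.55
eef_pos: [537.9, 373.0, 21.5]
tcp_rot: [-3.141, -0.001, 0.016]
contact_force: [-0.9, -0.0, 7.9]
opening: 0.087
```

Run:
```python
from h import *
w=grab('wrist'); save(w,'w4.png'); print(w['s']['eef_pos'],w['s']['tcp_rot'],w['s']['contact_force'],w['s']['opening'])
```

```text
[537.88857191 372.98621783  21.46470102] [-3.14067785e+00 -1.47073706e-03  1.60316652e-02] [-0.9281692  -0.03236073  7.85882239] 0.08686698555292756
```

View pics/w4.png

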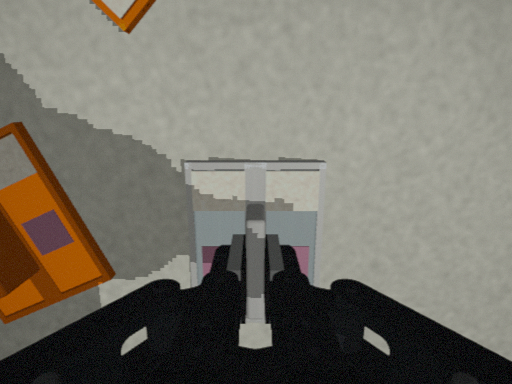

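The rib is gripped (7.4 mm opening), and the tips seem to bear lightly on the frame at 8 N. Lifting straight up.

servo_tool(
  rows=[
    [[0, 0, 0.5], 0, 0],
    [[0, 0, 1.5], 0, 0],
    [[0, 0, 3.0], 0, 0],
    [[0, 0, 4.0], 0, 0],
    [[0, 0, 4.0], 0, 0],
  ],
)

```text
clock: 5.02
eef_pos: [536.4, 372.0, 151.9]
tcp_rot: [3.141, 0.002, 0.016]
contact_force: [0.7, 0.1, -1.3]
opening: 0.087
```

servo_tool(
  rows=[
    [[0, 0, 1.0], 0, 0],
    [[0, 0, 0], 0, 0],
    [[0, 0, 0], 0, 0],
  ],
)

```text
clock: 5.27
eef_pos: [537.2, 372.6, 161.2]
tcp_rot: [-3.141, -0.001, 0.016]
contact_force: [0.6, -0.4, -2.6]
opening: 0.087
```

Run:
```python
from h import *
import pickle
w=grab('wrist'); save(w,'w5.png'); print(w['s']['eef_pos'],w['s']['tcp_rot'],w['s']['contact_force'],w['s']['opening'])
pickle.dump({k:w[k] for k in w},open('w5.pkl','wb'))
for n in('side','scene'):
    d=grab(n); save(d,n+'5.png'); P=cloud(d)
```

```text
[537.18820251 372.57331871 161.15738089] [-3.14080809e+00 -1.16455162e-03  1.60580868e-02] [ 0.60308495 -0.35313801 -2.56841573] 0.08662363783727486
```

View pics/w5.png

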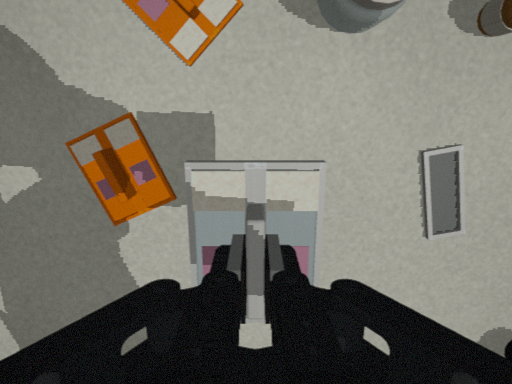

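View pics/side5.png

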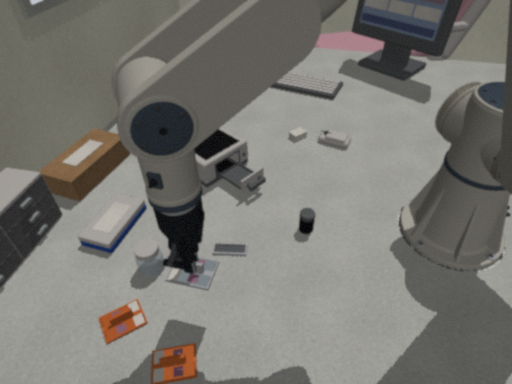

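The carrier is held level, and its picture is unchanged from before the lift: far edge at row 161, columns 186–326. I'll measure its pose relative to the tool from this view.

Run:
```python
from h import *
import pickle; d=pickle.load(open('w5.pkl','rb')); P=cloud(d); z=P[...,2]; s=d['s']
c,sn=np.cos(s['tcp_rot'][2]),np.sin(s['tcp_rot'][2])
dx=P[...,0]-s['eef_pos'][0]; dy=P[...,1]-s['eef_pos'][1]; X=dx*c+dy*sn; Y=-dx*sn+dy*c; Z=z-s['eef_pos'][2]
v,u=np.mgrid[:384,:512]
m=(v<235)&(abs(Z+15.5)<5)&(X>0)&(X<70)&(abs(Y)<50)
print(m.sum(),np.median(Z[m]))
pl=np.linalg.lstsq(np.c_[X[m],Y[m],np.ones(m.sum())],Z[m],rcond=None)[0]; print('plane',pl)
for a in range(-28,29,8):
    k=m&(abs(Y-a)<3); print('y',a,'maxX',X[k].max().round(1),end=' ')
print()
for a in range(10,42,5):
    k=m&(abs(X-a)<2); print('x',a,'Y',Y[k].min().round(1),Y[k].max().round(1))
```

```text
9652 -15.489817855190537
plane [-4.01032998e-03  1.77921403e-03 -1.54591946e+01]
y -28 maxX 41.9 y -20 maxX 41.9 y -12 maxX 41.9 y -4 maxX 41.9 y 4 maxX 41.9 y 12 maxX 41.8 y 20 maxX 41.9 y 28 maxX 41.9 
x 10 Y -30.6 33.1
x 15 Y -30.7 33.3
x 20 Y -30.9 33.2
x 25 Y -30.7 33.2
x 30 Y -30.9 33.3
x 35 Y -30.9 33.1
x 40 Y -30.8 33.3
```

The camera puts the carrier at X −0.1, Y +1.2 relative to the tool. Grip centring makes the 1.2 a hand-eye bias, so I aim at TCP (575.2,−41.3) with yaw −0.506. Carrying it over at z 161.

servo_tool(
  rows=[
    [[0.2, -2.0, 0], -0.04, 0],
    [[0.3, -3.3, 0], -0.04, 0],
    [[0.3, -3.3, 0], -0.04, 0],
    [[0.3, -3.3, 0], -0.04, 0],
    [[0.3, -3.3, 0], -0.04, 0],
  ],
)

```text
clock: 5.83
eef_pos: [550.0, 218.8, 158.3]
tcp_rot: [3.14, 0.003, -0.185]
contact_force: [0.7, -0.6, -0.6]
opening: 0.087
```

servo_tool(
  rows=[
    [[0.3, -3.3, 0], -0.04, 0],
    [[0.3, -3.3, 0], -0.04, 0],
    [[0.3, -3.3, 0], -0.04, 0],
    [[0.3, -3.3, 0], -0.04, 0],
    [[0.3, -3.3, 0], -0.04, 0],
  ],
)

```text
clock: 6.25
eef_pos: [565.0, 53.9, 158.5]
tcp_rot: [3.14, 0.003, -0.386]
contact_force: [0.5, 0.2, -1.3]
opening: 0.083
```

servo_tool(
  rows=[
    [[0.3, -3.3, 0], -0.04, 0],
    [[0.3, -3.3, 0], -0.04, 0],
    [[0.2, -2.0, 0], -0.04, 0],
    [[0, 0, 0], 0, 0],
    [[0, 0, 0], 0, 0],
  ],
)

```text
clock: 6.67
eef_pos: [573.3, -31.4, 158.7]
tcp_rot: [3.141, 0.003, -0.506]
contact_force: [-1.0, 0.6, -1.2]
opening: 0.086
```

Run:
```python
from h import *
for i in range(4):
    w=grab('wrist'); print(w['s']['eef_pos'].round(2),w['s']['tcp_rot'].round(4),w['s']['contact_force'].round(1))
save(w,'w6.png')
```

```text
[573.3  -31.39 158.7 ] [ 3.1405e+00  2.6000e-03 -5.0590e-01] [-1.   0.6 -1.2]
[573.3  -30.44 158.88] [ 3.1407e+00  2.6000e-03 -5.0450e-01] [-0.7 -0.  -0.6]
[573.46 -29.88 159.17] [ 3.141e+00  2.100e-03 -5.035e-01] [ 0.2  0.3 -1.3]
[573.64 -29.58 159.44] [ 3.1411e+00  1.6000e-03 -5.0290e-01] [ 0.1  0.7 -0.7]
```

View pics/w6.png

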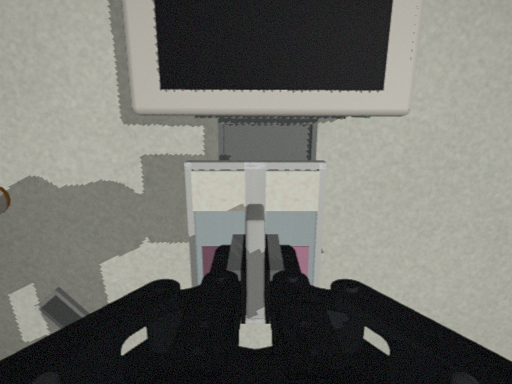

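The carrier (columns 186–326) hangs over the tray, with the pocket's far end visible at rows 118–160, columns 220–317. I'll measure the pocket sides and scanner front in this frame.

```bash
cat >> h.py <<'E'
def toolframe(w):
    s=w['s']; P=cloud(w); c,sn=np.cos(s['tcp_rot'][2]),np.sin(s['tcp_rot'][2])
    dx=P[...,0]-s['eef_pos'][0]; dy=P[...,1]-s['eef_pos'][1]
    return dx*c+dy*sn, -dx*sn+dy*c, P[...,2]
def edges(m,X,Y,ys,xs):
    for a in ys:
        k=m&(abs(Y-a)<3)
        if k.sum(): print('y%d X[%.1f %.1f]'%(a,X[k].min(),X[k].max()),end=' ')
    for a in xs:
        k=m&(abs(X-a)<2)
        if k.sum(): print('x%d Y[%.1f %.1f]'%(a,Y[k].min(),Y[k].max()),end=' ')
    print()
def align(w):
    X,Y,z=toolframe(w); tz=w['s']['eef_pos'][2]; v,u=np.mgrid[:384,:512]
    V=(v<235)
    print('carrier'); edges(V&(abs(z-tz+15.5)<5)&(X>0)&(X<60)&(abs(Y)<50),X,Y,range(-20,21,20),range(15,40,10))
    print('floor'); edges(V&(z>26)&(z<32)&(X<90)&(abs(Y)<60),X,Y,range(-20,21,20),range(25,80,5))
    print('rim'); edges(V&(z>32.5)&(z<38)&(X<90)&(abs(Y)<60),X,Y,range(-20,21,20),range(25,80,5))
    print('scan front'); m=V&(z>84)&(z<94)&(X<150); edges(m,X,Y,range(-60,70,20),[])
E
python3 - <<'E'
from h import *
w=grab('wrist'); w=grab('wrist'); print(w['s']['eef_pos'].round(2),w['s']['tcp_rot'].round(4)); align(w)
E
```

```text
[573.93 -29.37 159.91] [ 3.1414e+00  7.0000e-04 -5.0230e-01]
carrier
y-20 X[5.8 41.5] y0 X[21.6 41.4] y20 X[6.0 41.3] x15 Y[-31.4 32.7] x25 Y[-31.1 32.7] x35 Y[-31.3 32.9] 
floor
y-20 X[22.9 49.8] y0 X[22.8 49.8] y20 X[23.0 50.5] x25 Y[-42.6 25.2] x30 Y[-43.0 25.2] x35 Y[-43.1 25.1] x40 Y[-43.1 24.9] x45 Y[-43.1 24.8] x50 Y[-43.1 24.7] 
rim
y-20 X[24.4 54.6] y0 X[50.8 54.5] y20 X[51.4 54.5] x25 Y[-46.4 28.8] x30 Y[-46.9 28.6] x35 Y[-46.8 28.5] x40 Y[-46.7 29.1] x45 Y[-47.1 28.9] x50 Y[-46.8 28.9] x55 Y[-46.6 28.7] 
scan front
y-60 X[58.9 121.0] y-40 X[59.4 120.9] y-20 X[59.4 120.8] y0 X[59.4 121.0] y20 X[59.4 120.8] y40 X[59.3 120.8] y60 X[59.3 121.3]
```

The correction needed is tool X +7.0, Y −9.9, which gives a target of (575.3,−41.4). That agrees with the independent prediction of (575.2,−41.3). Moving over and lowering to z≈94.

servo_tool(
  rows=[
    [[0.14, -1.2, 0], -0.003, 0],
    [[0, 0, -1.5], 0, 0],
    [[0, 0, -2.5], 0, 0],
    [[0, 0, -1.8], 0, 0],
    [[0, 0, -0.8], 0, 0],
  ],
)

```text
clock: 7.38
eef_pos: [574.3, -42.5, 92.2]
tcp_rot: [3.14, 0.002, -0.506]
contact_force: [-1.7, 0.3, -1.5]
opening: 0.085
```

servo_tool(
  rows=[
    [[0, 0, 0], 0, 0],
    [[0, 0, 0], 0, 0],
    [[0, 0, 0], 0, 0],
    [[0, 0, 0], 0, 0],
  ],
)

```text
clock: 7.72
eef_pos: [576.5, -42.5, 95.5]
tcp_rot: [-3.141, -0.002, -0.507]
contact_force: [-0.5, -0.8, -1.2]
opening: 0.088
```

Run:
```python
from h import *
w=grab('wrist'); w=grab('wrist'); print(w['s']['eef_pos'].round(2),w['s']['tcp_rot'].round(4),w['s']['contact_force'].round(1)); align(w); save(w,'w7.png')
d=grab('side'); c=d['frame'][110:210,140:300]; cv2.imwrite('pics/s7.png',cv2.resize(c[...,::-1],None,fx=4,fy=4,interpolation=cv2.INTER_CUBIC))
```

```text
[576.42 -42.52  95.45] [-3.1408e+00 -1.8000e-03 -5.0690e-01] [-0.1 -1.3 -1. ]
carrier
y-20 X[5.9 51.6] y0 X[21.4 51.1] y20 X[5.6 51.1] x15 Y[-31.5 32.7] x25 Y[-31.1 32.5] x35 Y[-31.4 32.5] 
floor
y-20 X[34.2 41.5] y0 X[33.9 41.5] y20 X[34.0 41.5] x35 Y[-32.6 35.7] x40 Y[-32.8 35.6] 
rim
y-20 X[42.4 43.4] y0 X[42.5 43.3] y20 X[42.5 43.8] x35 Y[-36.6 39.3] x40 Y[-36.3 39.1] x45 Y[-36.5 39.5] 
scan front
y-60 X[50.7 104.1] y-40 X[50.7 104.1] y-20 X[50.6 104.2] y0 X[21.2 104.1] y20 X[50.6 104.0] y40 X[50.5 104.0] y60 X[50.9 103.8]
```

View pics/w7.png

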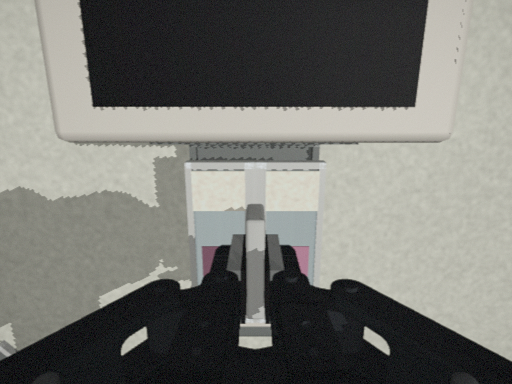

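View pics/s7.png

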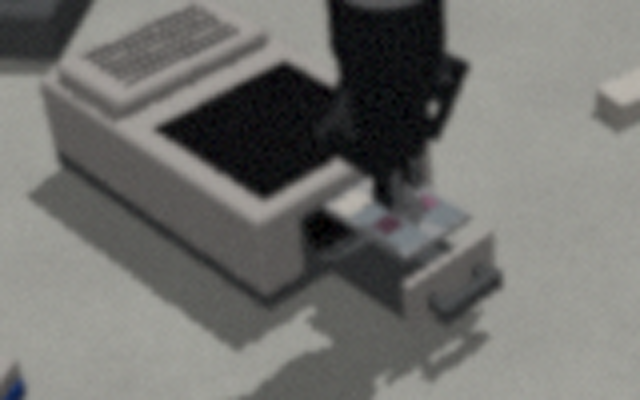

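The carrier is now almost over the pocket. What remains is tool X −1.4, Y +0.7. I'll correct and lower to just above the rims.

servo_tool(
  rows=[
    [[-0.09, 0.13, 0], 0, 0],
    [[0, 0, 0], 0, 0],
    [[0, 0, 0], 0, 0],
    [[0, 0, 0], 0, 0],
  ],
)

```text
clock: 8.2
eef_pos: [574.7, -41.1, 94.3]
tcp_rot: [-3.142, -0.0, -0.507]
contact_force: [0.2, -0.2, -0.4]
opening: 0.086
```

servo_tool(
  rows=[
    [[0, 0, -1.0], 0, 0],
    [[0, 0, -1.3], 0, 0],
    [[0, 0, -0.7], 0, 0],
    [[0, 0, 0], 0, 0],
    [[0, 0, 0], 0, 0],
  ],
)

```text
clock: 8.62
eef_pos: [574.2, -41.1, 63.5]
tcp_rot: [3.141, 0.001, -0.507]
contact_force: [0.4, -0.3, -1.0]
opening: 0.087
```

servo_tool(
  rows=[
    [[0, 0, 0], 0, 0],
    [[0, 0, 0], 0, 0],
    [[0, 0, 0], 0, 0],
  ],
)

```text
clock: 8.87
eef_pos: [575.1, -41.2, 64.8]
tcp_rot: [-3.141, -0.001, -0.507]
contact_force: [0.2, 0.5, -0.7]
opening: 0.086
```

Run:
```python
from h import *
w=grab('wrist'); w=grab('wrist'); print(w['s']['eef_pos'].round(2),w['s']['tcp_rot'].round(4),w['s']['contact_force'].round(1)); align(w); save(w,'w8.png')
d=grab('side'); c=d['frame'][110:210,140:300]; cv2.imwrite('pics/s8.png',cv2.resize(c[...,::-1],None,fx=4,fy=4,interpolation=cv2.INTER_CUBIC))
```

```text
[575.03 -41.18  64.76] [-3.1412e+00 -8.0000e-04 -5.0700e-01] [ 0.2  1.  -0.3]
carrier
y-20 X[5.8 41.4] y0 X[21.3 41.4] y20 X[5.7 41.5] x15 Y[-31.4 32.7] x25 Y[-31.1 32.8] x35 Y[-31.3 32.5] 
floor
y-20 X[39.2 43.5] y0 X[39.2 43.5] y20 X[39.0 43.5] x40 Y[-33.3 35.1] x45 Y[-33.1 34.9] 
rim
y-20 X[44.4 44.7] y0 X[44.4 44.7] y20 X[44.3 45.2] x25 Y[-36.9 38.8] x30 Y[-37.1 38.9] x35 Y[-37.0 39.3] x40 Y[-37.1 38.8] x45 Y[-37.0 38.8] 
scan front
y-60 X[52.6 96.0] y-40 X[52.5 96.0] y-20 X[52.8 95.9] y0 X[52.5 96.0] y20 X[52.4 95.8] y40 X[52.7 95.8] y60 X[52.4 95.7]
```

View pics/w8.png

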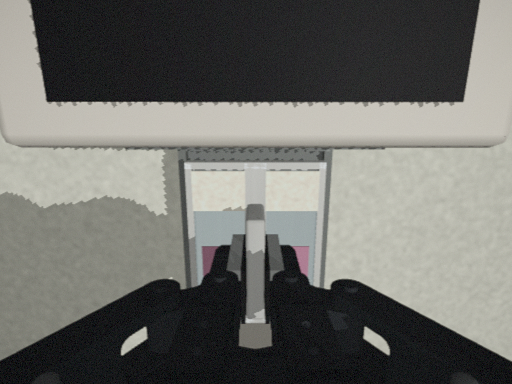

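View pics/s8.png

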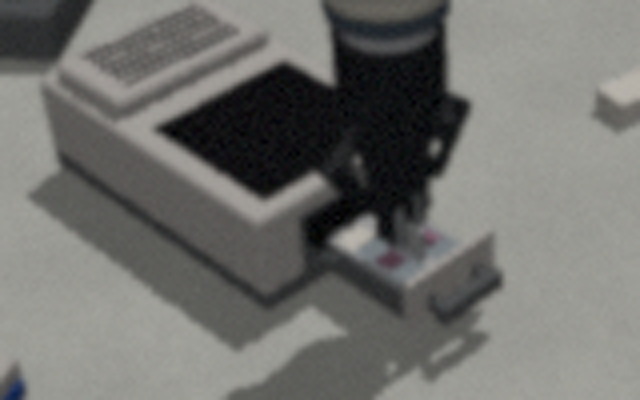

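Aligned to within about 0.5 mm in both axes, with the carrier between the rims in the image. Lowering slowly and watching the force.

servo_tool(
  rows=[
    [[0, 0, -0.3], 0, 0],
    [[0, 0, -0.3], 0, 0],
    [[0, 0, -0.3], 0, 0],
    [[0, 0, -0.1], 0, 0],
    [[0, 0, 0], 0, 0],
  ],
)

```text
clock: 9.43
eef_pos: [574.3, -41.1, 53.7]
tcp_rot: [3.141, 0.001, -0.507]
contact_force: [0.0, 0.2, -1.1]
opening: 0.088
```

servo_tool(
  rows=[
    [[0, 0, -0.1], 0, 0],
    [[0, 0, 0], 0, 0],
    [[0, 0, -0.1], 0, 0],
    [[0, 0, 0], 0, 0],
    [[0, 0, 0], 0, 0],
  ],
)

```text
clock: 9.85
eef_pos: [574.7, -41.1, 52.3]
tcp_rot: [-3.142, -0.0, -0.507]
contact_force: [0.3, 0.1, -1.8]
opening: 0.083
```

servo_tool(
  rows=[
    [[0, 0, -0.06], 0, 0],
    [[0, 0, 0], 0, 0],
    [[0, 0, 0], 0, 0],
  ],
)

```text
clock: 10.1
eef_pos: [574.7, -41.2, 51.7]
tcp_rot: [-3.142, -0.0, -0.507]
contact_force: [0.3, -0.0, -1.2]
opening: 0.089
```

servo_tool(
  rows=[
    [[0, 0, -0.06], 0, 0],
    [[0, 0, 0], 0, 0],
    [[0, 0, 0], 0, 0],
  ],
)

```text
clock: 10.35
eef_pos: [574.8, -41.2, 51.4]
tcp_rot: [-3.141, -0.0, -0.507]
contact_force: [-1.5, -0.3, 4.1]
opening: 0.086
```

Run:
```python
from h import *
w=grab('wrist'); w=grab('wrist'); print(w['s']['eef_pos'].round(2),w['s']['tcp_rot'].round(4),w['s']['contact_force'].round(1)); align(w); save(w,'w9.png')
```

```text
[574.88 -41.2   51.45] [-3.1415e+00 -4.0000e-04 -5.0690e-01] [-1.6  0.6  5.2]
carrier
y-20 X[5.7 43.6] y0 X[21.1 43.6] y20 X[5.7 43.6] x15 Y[-37.2 39.0] x25 Y[-36.9 39.1] x35 Y[-37.3 39.2] 
floor
y-20 X[37.1 43.6] y0 X[41.0 43.6] y20 X[37.0 43.6] x25 Y[-33.2 35.2] x30 Y[-33.3 35.2] x35 Y[-33.2 35.2] x40 Y[-33.2 35.2] x45 Y[-33.1 35.1] 
rim
y-20 X[5.7 41.3] y0 X[21.1 41.5] y20 X[5.7 41.4] x25 Y[-36.9 39.1] x30 Y[-37.0 39.3] x35 Y[-37.3 39.2] x40 Y[-37.1 38.8] x45 Y[-37.0 39.0] 
scan front
y-60 X[52.8 92.5] y-40 X[52.8 92.6] y-20 X[52.8 92.3] y0 X[52.7 92.3] y20 X[52.7 92.4] y40 X[52.7 92.3] y60 X[52.6 92.3]
```

View pics/w9.png

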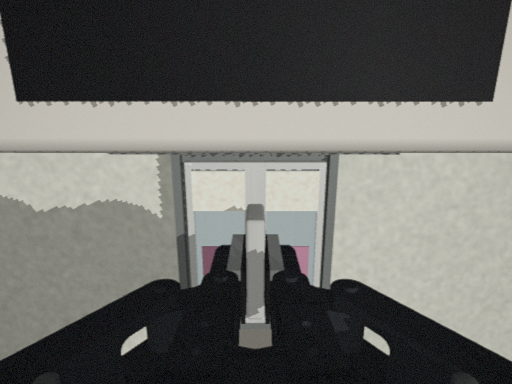

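The carrier has touched down with 5 N, and its underside is at 30, the pocket floor's height. In the image it lies inside the rims with gaps on both sides. Releasing gently and rising straight up.

servo_tool(
  rows=[
    [[0, 0, 0], 0, 1.0],
    [[0, 0, 0], 0, 1.4],
    [[0, 0, 0], 0, 2.0],
    [[0, 0, 0], 0, 2.4],
    [[0, 0, 0], 0, 2.4],
  ],
  squeeze=20,
)

```text
clock: 10.87
eef_pos: [574.7, -41.1, 51.0]
tcp_rot: [3.142, 0.0, -0.507]
contact_force: [-0.3, -0.9, -1.2]
opening: 0.281
```

servo_tool(
  rows=[
    [[0, 0, 0.5], 0, 2.4],
    [[0, 0, 1.5], 0, 2.4],
    [[0, 0, 3.0], 0, 2.4],
    [[0, 0, 4.0], 0, 2.4],
    [[0, 0, 2.0], 0, 2.4],
  ],
)

```text
clock: 11.28
eef_pos: [576.0, -41.2, 165.0]
tcp_rot: [-3.14, -0.003, -0.507]
contact_force: [1.1, -0.8, -0.1]
opening: 0.282
```

Run:
```python
from h import *
w=grab('wrist'); w=grab('wrist'); print(w['s']['eef_pos'].round(2),w['s']['tcp_rot'].round(4),w['s']['contact_force'].round(1)); save(w,'w10.png')
X,Y,z=toolframe(w); v,u=np.mgrid[:384,:512]
m=(v<235)&(z>33)&(z<39)&(abs(X)<44)&(abs(Y)<34)
print(np.linalg.lstsq(np.c_[X[m],Y[m],np.ones(m.sum())],z[m],rcond=None)[0],m.sum())
d=grab('side'); c=d['frame'][110:210,140:300]; cv2.imwrite('pics/s10.png',cv2.resize(c[...,::-1],None,fx=4,fy=4,interpolation=cv2.INTER_CUBIC))
```

```text
[577.83 -41.38 167.97] [-3.1381 -0.0075 -0.507 ] [ 2.2 -0.1  2.8]
[ 6.07635290e-04 -2.41941047e-04  3.60035549e+01] 6887
```

View pics/w10.png

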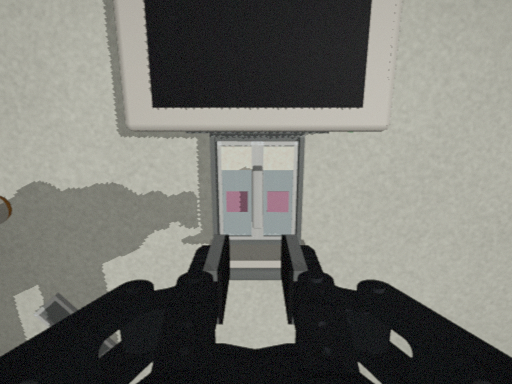

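View pics/s10.png

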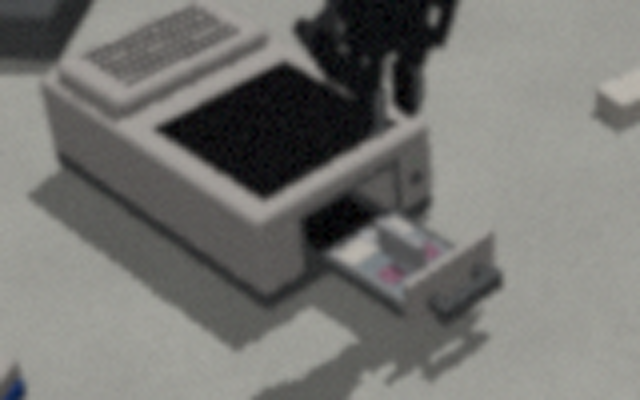

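Carrier lies flat: its top plane is at z 36.0 with slopes under 0.001, and the fingers are clear. Next I close the fingers and move in front of the handle, whose face is at about (508.7,−4.5), then descend.

servo_tool(
  rows=[
    [[-2.4, 1.3, 0], 0, 0],
    [[-2.4, 1.3, 0], 0, 0],
    [[-2.4, 1.3, 0], 0, 0],
    [[-2.4, 1.3, 0], 0, 0],
    [[0, 0, 0], 0, 0],
  ],
)

```text
clock: 11.85
eef_pos: [472.8, 12.2, 159.1]
tcp_rot: [3.139, 0.006, -0.506]
contact_force: [-0.3, 0.6, -0.2]
opening: -0.003
```

servo_tool(
  rows=[
    [[0, 0, -1.5], 0, 0],
    [[0, 0, -3.0], 0, 0],
    [[0, 0, -3.0], 0, 0],
    [[0, 0, -1.5], 0, 0],
    [[0, 0, 0], 0, 0],
  ],
)

```text
clock: 12.27
eef_pos: [475.8, 10.7, 67.3]
tcp_rot: [3.138, 0.006, -0.507]
contact_force: [0.2, -0.2, -0.3]
opening: 0.004
```

servo_tool(
  rows=[
    [[0, 0, 0], 0, 0],
    [[0, 0, 0], 0, 0],
    [[0, 0, 0], 0, 0],
    [[0, 0, 0], 0, 0],
  ],
)

```text
clock: 12.6
eef_pos: [479.5, 10.8, 72.1]
tcp_rot: [-3.141, -0.002, -0.507]
contact_force: [0.2, -0.5, 1.1]
opening: -0.002
```

Run:
```python
from h import *
w=grab('wrist'); w=grab('wrist'); print(w['s']['eef_pos'].round(2),w['s']['tcp_rot'].round(4),w['s']['contact_force'].round(1),w['s']['opening']); save(w,'w11.png')
X,Y,z=toolframe(w); v,u=np.mgrid[:384,:512]; V=v<235
print('handle'); edges(V&(z>43)&(z<55)&(X>0)&(X<80)&(abs(Y)<60),X,Y,range(-30,31,10),range(15,70,5))
print('plate'); edges(V&(z>62)&(z<70)&(X>0)&(X<110)&(abs(Y)<60),X,Y,range(-30,31,20),range(15,80,5))
```

```text
[479.4   10.81  72.04] [-3.1407e+00 -1.6000e-03 -5.0700e-01] [-0.5  0.4  0.4] -0.0027988323698711014
handle
y-30 X[35.8 61.1] y-20 X[33.6 61.1] y-10 X[33.4 61.1] y0 X[33.6 61.1] y10 X[33.6 61.1] y20 X[33.5 61.0] y30 X[33.5 61.1] x35 Y[-28.0 31.6] x40 Y[-27.9 31.9] x45 Y[-27.2 31.2] x50 Y[-24.2 27.8] x55 Y[-23.8 27.5] x60 Y[-39.7 43.5] 
plate
y-30 X[55.3 61.0] y-10 X[55.3 61.0] y10 X[9.8 60.9] y30 X[55.2 60.9] x55 Y[-40.3 43.8] x60 Y[-40.2 43.9]
```

View pics/w11.png

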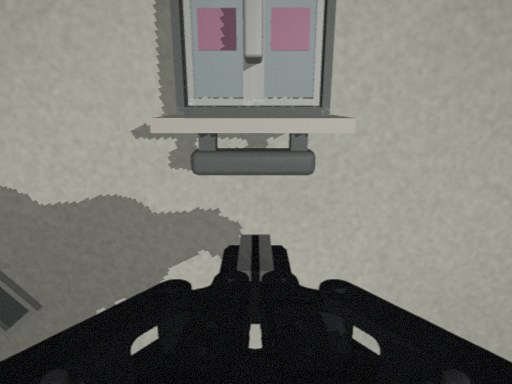

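The bar's face is 33.5 mm ahead and centred within 1–2 mm, with the closed fingers at (255,255). Lowering to z 46 and closing most of the gap.

servo_tool(
  rows=[
    [[0.04, 0.08, -1.0], 0, 0],
    [[0, 0, -1.2], 0, 0],
    [[0, 0, -0.4], 0, 0],
    [[0, 0, 0], 0, 0],
    [[0, 0, 0], 0, 0],
  ],
)

```text
clock: 13.12
eef_pos: [478.8, 11.7, 44.8]
tcp_rot: [3.141, 0.001, -0.507]
contact_force: [-0.4, -0.0, 0.1]
opening: -0.001
```

servo_tool(
  rows=[
    [[0.5, -0.28, 0], 0, 0],
    [[0.5, -0.28, 0], 0, 0],
    [[0.35, -0.19, 0], 0, 0],
    [[0, 0, 0], 0, 0],
    [[0, 0, 0], 0, 0],
  ],
)

```text
clock: 13.53
eef_pos: [493.1, 3.9, 45.3]
tcp_rot: [-3.141, -0.0, -0.507]
contact_force: [-0.1, 0.3, -0.4]
opening: 0.0
```

```bash
cat >> h.py <<'E'
def st():
    s=r.sense(); ex=np.array([np.cos(-.5065),np.sin(-.5065)]); p=s['eef_pos'][:2]
    print('t%.2f'%s['clock'],s['eef_pos'].round(2),'along %.2f'%((p-np.array([575.2,-41.3]))@ex),'lat %.2f'%((p-np.array([575.2,-41.3]))@np.array([-ex[1],ex[0]])),'Fpush %.2f'%(-(s['contact_force'][:2]@ex)),s['contact_force'].round(1))
E
python3 -c "
from h import *
w=grab('wrist');st();save(w,'w12.png')
d=grab('side'); c=d['frame'][110:210,140:300]; cv2.imwrite('pics/s12.png',cv2.resize(c[...,::-1],None,fx=4,fy=4,interpolation=cv2.INTER_CUBIC))"
```

```text
t13.58 [492.68   4.01  45.16] along -94.14 lat -0.41 Fpush -0.03 [ 0.  -0.   0.1]
```

View pics/w12.png

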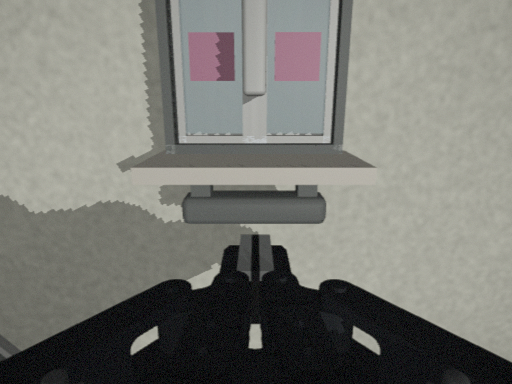

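View pics/s12.png

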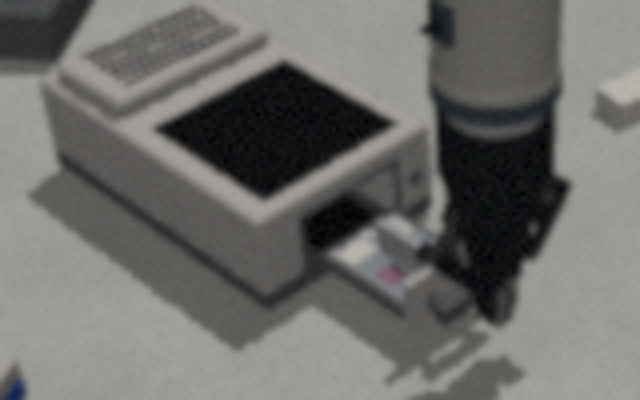

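About 7 mm of gap is left, and the fingers are centred on the bar in the image. Approaching slowly to contact.

servo_tool(
  rows=[
    [[0.175, -0.097, 0], 0, 0],
    [[0.175, -0.097, 0], 0, 0],
    [[0.175, -0.097, 0], 0, 0],
    [[0.13, -0.073, 0], 0, 0],
    [[0.13, -0.073, 0], 0, 0],
  ],
)

```text
clock: 14.05
eef_pos: [500.5, -0.3, 45.1]
tcp_rot: [3.142, 0.0, -0.507]
contact_force: [-0.4, 1.1, 0.9]
opening: 0.003
```

```bash
python3 -c "
from h import *
st()"
```

```text
t14.05 [ 5.0048e+02 -2.6000e-01  4.5050e+01] along -85.25 lat -0.36 Fpush 0.85 [-0.4  1.1  0.9]
```

servo_tool(
  rows=[
    [[0.175, -0.097, 0], 0, 0],
    [[0.175, -0.097, 0], 0, 0],
    [[0.175, -0.097, 0], 0, 0],
    [[0.175, -0.097, 0], 0, 0],
    [[0.175, -0.097, 0], 0, 0],
  ],
)

```text
clock: 14.47
eef_pos: [509.2, -5.2, 45.0]
tcp_rot: [3.141, 0.0, -0.507]
contact_force: [-1.4, 1.3, 0.4]
opening: 0.0
```

```bash
python3 -c "
from h import *
st()"
```

```text
t14.47 [509.17  -5.17  45.02] along -75.27 lat -0.44 Fpush 1.89 [-1.4  1.3  0.4]
```

```bash
cat >> h.py <<'E'
def press(name=None):
    w=grab('wrist'); st(); X,Y,z=toolframe(w); v,u=np.mgrid[:384,:512]; V=v<225
    if name: save(w,name)
    for n,a,b in(('plate',62,70),('scan',84,94)):
        m=V&(z>a)&(z<b)&(X>5)&(X<170)
        q=[X[m&(abs(Y-y)<3)].min() for y in (-30,-20,20,30) if (m&(abs(Y-y)<3)).sum()>2]; print(n,np.round(q,1))
E
python3 -c "
from h import *
press('w13.png')"
```

```text
t14.52 [509.6   -5.34  45.04] along -74.81 lat -0.38 Fpush -0.21 [0.2 0.  0. ]
plate [32.  31.7 31.7 31.9]
scan []
```

View pics/w13.png

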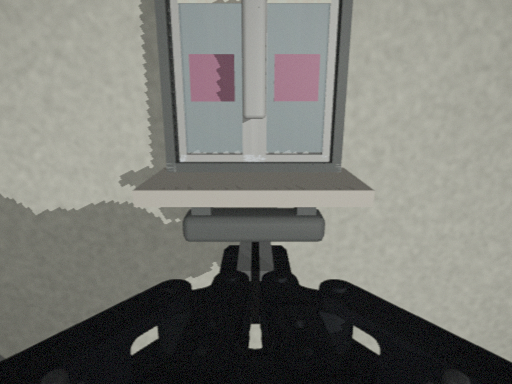

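Fingers are in contact: the plate is 31.8 mm ahead of the TCP and the tray has moved in about 11 mm, so travel ≈ along + 86. Pushing on steadily.

servo_tool(
  rows=[
    [[0.262, -0.145, 0], 0, 0],
    [[0.262, -0.145, 0], 0, 0],
    [[0.262, -0.145, 0], 0, 0],
    [[0.262, -0.145, 0], 0, 0],
    [[0.262, -0.145, 0], 0, 0],
  ],
)

```text
clock: 14.93
eef_pos: [522.3, -12.5, 45.0]
tcp_rot: [3.141, 0.0, -0.507]
contact_force: [-2.0, 1.4, 0.1]
opening: 0.003
```

servo_tool(
  rows=[
    [[0.262, -0.145, 0], 0, 0],
    [[0.262, -0.145, 0], 0, 0],
    [[0.262, -0.145, 0], 0, 0],
    [[0.262, -0.145, 0], 0, 0],
    [[0.262, -0.145, 0], 0, 0],
  ],
)

```text
clock: 15.35
eef_pos: [535.4, -19.8, 45.0]
tcp_rot: [3.141, 0.0, -0.507]
contact_force: [-2.6, -0.3, -0.6]
opening: 0.005
```

servo_tool(
  rows=[
    [[0.262, -0.145, 0], 0, 0],
    [[0.262, -0.145, 0], 0, 0],
    [[0.262, -0.145, 0], 0, 0],
    [[0.2, -0.111, 0], 0, 0],
    [[0.175, -0.097, 0], 0, 0],
  ],
)

```text
clock: 15.77
eef_pos: [547.1, -26.2, 45.0]
tcp_rot: [3.141, 0.0, -0.507]
contact_force: [-4.1, -0.4, -1.6]
opening: 0.002
```

```bash
python3 -c "
from h import *
press('w14.png')"
```

```text
t15.82 [547.59 -26.28  45.1 ] along -31.43 lat -0.26 Fpush 1.73 [-2.1 -0.2 -0.4]
plate [31.6 31.9 31.7 31.6]
scan [83.9 83.8 83.9 83.8]
```

View pics/w14.png

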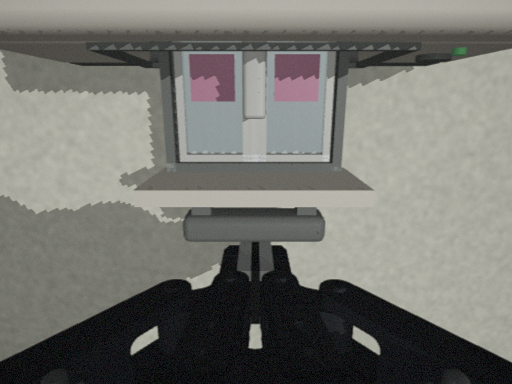

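Travel is about 55 mm at 2–4 N, and the carrier is still between the rims in the image. Continuing at 2 mm per row.

servo_tool(
  rows=[
    [[0.175, -0.097, 0], 0, 0],
    [[0.175, -0.097, 0], 0, 0],
    [[0.175, -0.097, 0], 0, 0],
    [[0.175, -0.097, 0], 0, 0],
    [[0.175, -0.097, 0], 0, 0],
  ],
)

```text
clock: 16.23
eef_pos: [555.9, -30.9, 45.1]
tcp_rot: [-3.142, -0.0, -0.507]
contact_force: [-3.8, 0.6, 0.3]
opening: -0.004
```

servo_tool(
  rows=[
    [[0.175, -0.097, 0], 0, 0],
    [[0.175, -0.097, 0], 0, 0],
    [[0.175, -0.097, 0], 0, 0],
    [[0.175, -0.097, 0], 0, 0],
    [[0.175, -0.097, 0], 0, 0],
  ],
)

```text
clock: 16.65
eef_pos: [564.7, -35.8, 45.1]
tcp_rot: [-3.142, 0.0, -0.507]
contact_force: [-3.7, 1.1, 0.5]
opening: -0.004
```

servo_tool(
  rows=[
    [[0.175, -0.097, 0], 0, 0],
    [[0.175, -0.097, 0], 0, 0],
    [[0.175, -0.097, 0], 0, 0],
    [[0.175, -0.097, 0], 0, 0],
    [[0.175, -0.097, 0], 0, 0],
  ],
)

```text
clock: 17.07
eef_pos: [573.3, -40.6, 45.1]
tcp_rot: [3.142, 0.0, -0.507]
contact_force: [-4.7, 2.1, 1.2]
opening: 0.0
```

```bash
python3 -c "
from h import *
press('w15.png')
d=grab('side'); c=d['frame'][110:210,140:300]; cv2.imwrite('pics/s15.png',cv2.resize(c[...,::-1],None,fx=4,fy=4,interpolation=cv2.INTER_CUBIC))"
```

```text
t17.12 [573.69 -40.78  45.11] along -1.57 lat -0.28 Fpush 3.44 [-3.8  0.2 -0.4]
plate [31.7 31.8 31.7 31.6]
scan [54.3 54.3 54.2 54.5]
```

View pics/w15.png

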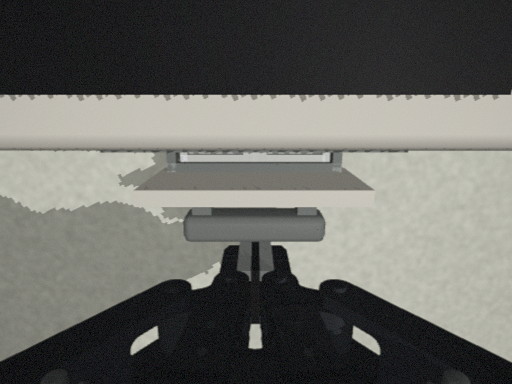

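View pics/s15.png

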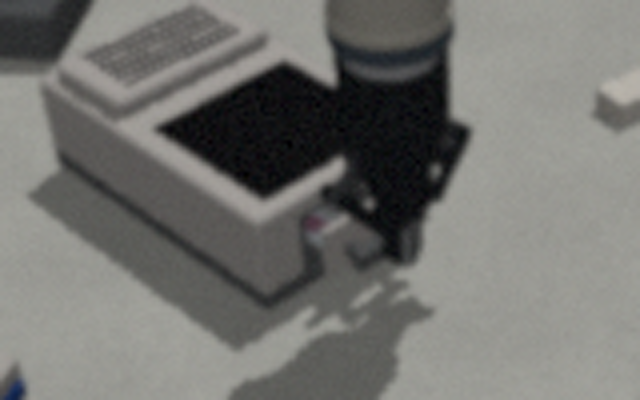

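Travel is about 84 mm. Slowing to 1 mm per row, then finer, since the stop lies somewhere between 102 and 112.

servo_tool(
  rows=[
    [[0.0875, -0.0485, 0], 0, 0],
    [[0.0875, -0.0485, 0], 0, 0],
    [[0.0875, -0.0485, 0], 0, 0],
    [[0.0875, -0.0485, 0], 0, 0],
    [[0.0875, -0.0485, 0], 0, 0],
  ],
)

```text
clock: 17.58
eef_pos: [577.6, -43.0, 45.1]
tcp_rot: [3.142, 0.0, -0.507]
contact_force: [-4.2, 1.7, 1.2]
opening: -0.003
```

servo_tool(
  rows=[
    [[0.0875, -0.0485, 0], 0, 0],
    [[0.0875, -0.0485, 0], 0, 0],
    [[0.0875, -0.0485, 0], 0, 0],
    [[0.0875, -0.0485, 0], 0, 0],
    [[0.0875, -0.0485, 0], 0, 0],
  ],
)

```text
clock: 18.0
eef_pos: [581.9, -45.3, 45.1]
tcp_rot: [3.142, 0.0, -0.507]
contact_force: [-5.4, 4.0, 1.7]
opening: -0.002
```

servo_tool(
  rows=[
    [[0.0875, -0.0485, 0], 0, 0],
    [[0.0875, -0.0485, 0], 0, 0],
    [[0.0875, -0.0485, 0], 0, 0],
    [[0.0437, -0.0243, 0], 0, 0],
    [[0.0437, -0.0243, 0], 0, 0],
  ],
)

```text
clock: 18.42
eef_pos: [585.7, -47.5, 45.1]
tcp_rot: [-3.142, -0.0, -0.507]
contact_force: [-3.7, 2.0, 1.4]
opening: 0.001
```

```bash
python3 -c "
from h import *
press('w16.png')"
```

```text
t18.47 [585.71 -47.5   45.08] along 12.20 lat -0.32 Fpush 3.96 [-4.   0.9  1.2]
plate [31.6 31.8 31.7 31.8]
scan [40.6 40.5 40.5 40.4]
```

servo_tool(
  rows=[
    [[0.035, -0.0194, 0], 0, 0],
    [[0.035, -0.0194, 0], 0, 0],
    [[0.035, -0.0194, 0], 0, 0],
    [[0.035, -0.0194, 0], 0, 0],
    [[0.035, -0.0194, 0], 0, 0],
  ],
)

```text
clock: 18.88
eef_pos: [587.3, -48.3, 45.1]
tcp_rot: [-3.142, -0.0, -0.507]
contact_force: [-4.2, 1.9, 1.5]
opening: 0.001
```

servo_tool(
  rows=[
    [[0.0262, -0.0145, 0], 0, 0],
    [[0.0262, -0.0145, 0], 0, 0],
    [[0.0262, -0.0145, 0], 0, 0],
    [[0, 0, 0], 0, 0],
  ],
)

```text
clock: 19.22
eef_pos: [588.1, -48.8, 45.1]
tcp_rot: [-3.142, -0.0, -0.507]
contact_force: [-3.2, 1.2, 1.3]
opening: -0.003
```

```bash
python3 -c "
from h import *
st()"
```

```text
t19.22 [588.14 -48.82  45.1 ] along 14.96 lat -0.30 Fpush 3.39 [-3.2  1.2  1.3]
```

Travel is about 101 mm at 3.4 N. From here I feel for the stop in 0.9 mm steps.

servo_tool(
  rows=[
    [[0.0262, -0.0145, 0], 0, 0],
    [[0.0262, -0.0145, 0], 0, 0],
    [[0.0262, -0.0145, 0], 0, 0],
    [[0, 0, 0], 0, 0],
  ],
)

```text
clock: 19.55
eef_pos: [588.9, -49.2, 45.1]
tcp_rot: [-3.142, -0.0, -0.507]
contact_force: [-4.8, 0.9, 1.2]
opening: 0.003
```

```bash
python3 -c "
from h import *
st()"
```

```text
t19.55 [588.92 -49.22  45.1 ] along 15.84 lat -0.27 Fpush 4.60 [-4.8  0.9  1.2]
```

servo_tool(
  rows=[
    [[0.0262, -0.0145, 0], 0, 0],
    [[0.0262, -0.0145, 0], 0, 0],
    [[0, 0, 0], 0, 0],
  ],
)

```text
clock: 19.8
eef_pos: [589.4, -49.5, 45.1]
tcp_rot: [-3.142, -0.0, -0.507]
contact_force: [-4.0, 1.3, 1.6]
opening: 0.003
```

```bash
python3 -c "
from h import *
st()"
```

```text
t19.80 [589.4  -49.52  45.08] along 16.41 lat -0.30 Fpush 4.09 [-4.   1.3  1.6]
```

servo_tool(
  rows=[
    [[0.0262, -0.0145, 0], 0, 0],
    [[0.0262, -0.0145, 0], 0, 0],
    [[0, 0, 0], 0, 0],
  ],
)

```text
clock: 20.05
eef_pos: [589.9, -49.8, 45.1]
tcp_rot: [-3.142, -0.0, -0.507]
contact_force: [-4.1, 1.8, 2.1]
opening: 0.001
```

servo_tool(
  rows=[
    [[0.0262, -0.0145, 0], 0, 0],
    [[0.0262, -0.0145, 0], 0, 0],
    [[0, 0, 0], 0, 0],
  ],
)

```text
clock: 20.3
eef_pos: [590.4, -50.1, 45.1]
tcp_rot: [-3.142, -0.0, -0.507]
contact_force: [-4.0, 1.6, 1.7]
opening: 0.003
```

servo_tool(
  rows=[
    [[0.0262, -0.0145, 0], 0, 0],
    [[0.0262, -0.0145, 0], 0, 0],
    [[0, 0, 0], 0, 0],
  ],
)

```text
clock: 20.55
eef_pos: [591.0, -50.4, 45.1]
tcp_rot: [-3.142, -0.0, -0.507]
contact_force: [-3.3, 1.7, 1.0]
opening: 0.004
```

servo_tool(
  rows=[
    [[0.0262, -0.0145, 0], 0, 0],
    [[0.0262, -0.0145, 0], 0, 0],
    [[0, 0, 0], 0, 0],
  ],
)

```text
clock: 20.8
eef_pos: [591.5, -50.7, 45.1]
tcp_rot: [-3.142, -0.0, -0.507]
contact_force: [-3.6, 1.9, 2.0]
opening: -0.0
```

servo_tool(
  rows=[
    [[0.0262, -0.0145, 0], 0, 0],
    [[0.0262, -0.0145, 0], 0, 0],
    [[0, 0, 0], 0, 0],
  ],
)

```text
clock: 21.05
eef_pos: [592.0, -51.0, 45.1]
tcp_rot: [3.142, -0.0, -0.507]
contact_force: [-4.6, 1.2, 1.4]
opening: 0.001
```

servo_tool(
  rows=[
    [[0.0262, -0.0145, 0], 0, 0],
    [[0.0262, -0.0145, 0], 0, 0],
    [[0, 0, 0], 0, 0],
  ],
)

```text
clock: 21.3
eef_pos: [592.6, -51.2, 45.1]
tcp_rot: [-3.142, -0.0, -0.507]
contact_force: [-3.8, 0.7, 0.8]
opening: -0.003
```

servo_tool(
  rows=[
    [[0.0262, -0.0145, 0], 0, 0],
    [[0.0262, -0.0145, 0], 0, 0],
    [[0, 0, 0], 0, 0],
  ],
)

```text
clock: 21.55
eef_pos: [593.1, -51.6, 45.1]
tcp_rot: [3.142, -0.0, -0.507]
contact_force: [-4.0, 1.4, 2.2]
opening: 0.0
```

servo_tool(
  rows=[
    [[0.0262, -0.0145, 0], 0, 0],
    [[0.0262, -0.0145, 0], 0, 0],
    [[0, 0, 0], 0, 0],
  ],
)

```text
clock: 21.8
eef_pos: [593.6, -51.9, 45.1]
tcp_rot: [-3.142, -0.0, -0.507]
contact_force: [-4.0, 0.7, 1.9]
opening: -0.001
```

servo_tool(
  rows=[
    [[0.0262, -0.0145, 0], 0, 0],
    [[0.0262, -0.0145, 0], 0, 0],
    [[0, 0, 0], 0, 0],
  ],
)

```text
clock: 22.05
eef_pos: [594.2, -52.2, 45.1]
tcp_rot: [-3.142, -0.0, -0.507]
contact_force: [-4.0, 0.0, 1.0]
opening: -0.005
```

```bash
python3 -c "
from h import *
press('w17.png')"
```

```text
t22.10 [594.19 -52.16  45.08] along 21.88 lat -0.28 Fpush 3.11 [-3.8 -0.4  1.4]
plate []
scan [32.9 32.9 32.9 32.9]
```

View pics/w17.png

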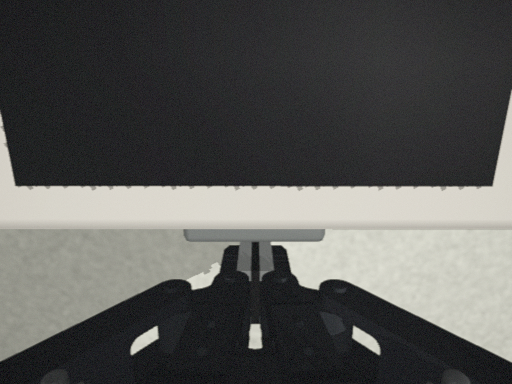

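Travel is about 107 mm at a steady 4 N, the bar still moving with the fingers. The stop has not been felt yet, so I keep on.

servo_tool(
  rows=[
    [[0.0262, -0.0145, 0], 0, 0],
    [[0.0262, -0.0145, 0], 0, 0],
    [[0, 0, 0], 0, 0],
  ],
)

```text
clock: 22.35
eef_pos: [594.8, -52.5, 45.1]
tcp_rot: [-3.142, -0.0, -0.507]
contact_force: [-3.2, 0.6, 1.6]
opening: -0.002
```

servo_tool(
  rows=[
    [[0.0262, -0.0145, 0], 0, 0],
    [[0.0262, -0.0145, 0], 0, 0],
    [[0, 0, 0], 0, 0],
  ],
)

```text
clock: 22.6
eef_pos: [595.2, -52.7, 45.1]
tcp_rot: [-3.142, -0.0, -0.507]
contact_force: [-3.1, 2.2, 2.0]
opening: -0.002
```

servo_tool(
  rows=[
    [[0.0262, -0.0145, 0], 0, 0],
    [[0.0262, -0.0145, 0], 0, 0],
    [[0, 0, 0], 0, 0],
  ],
)

```text
clock: 22.85
eef_pos: [595.6, -52.9, 45.1]
tcp_rot: [3.142, 0.0, -0.507]
contact_force: [-3.3, 1.9, 1.9]
opening: 0.001
```

servo_tool(
  rows=[
    [[0.0262, -0.0145, 0], 0, 0],
    [[0.0262, -0.0145, 0], 0, 0],
    [[0, 0, 0], 0, 0],
  ],
)

```text
clock: 23.1
eef_pos: [596.2, -53.3, 45.1]
tcp_rot: [-3.142, 0.0, -0.507]
contact_force: [-4.7, 1.3, 1.6]
opening: -0.004
```

servo_tool(
  rows=[
    [[0.0262, -0.0145, 0], 0, 0],
    [[0.0262, -0.0145, 0], 0, 0],
    [[0, 0, 0], 0, 0],
  ],
)

```text
clock: 23.35
eef_pos: [596.4, -53.4, 45.0]
tcp_rot: [3.141, 0.001, -0.507]
contact_force: [-6.4, 3.0, 3.2]
opening: -0.001
```

The force has risen to 7 N while the motion slowed, so this is the stop. Holding to confirm.

servo_tool(
  rows=[
    [[0, 0, 0], 0, 0],
    [[0, 0, 0], 0, 0],
  ],
)

```text
clock: 23.52
eef_pos: [596.4, -53.4, 45.1]
tcp_rot: [3.142, 0.001, -0.507]
contact_force: [-4.9, 2.4, 2.0]
opening: -0.001
```

```bash
python3 -c "
from h import *
st(); grab('scene'); st(); grab('scene'); st()"
```

```text
t23.52 [596.42 -53.42  45.07] along 24.44 lat -0.30 Fpush 5.41 [-4.9  2.4  2. ]
t23.57 [596.44 -53.39  45.07] along 24.44 lat -0.27 Fpush 5.87 [-5.6  2.   3.2]
t23.62 [596.43 -53.4   45.06] along 24.44 lat -0.28 Fpush 6.06 [-5.8  2.   2.2]
```

servo_tool(
  rows=[
    [[0.0262, -0.0145, 0], 0, 0],
    [[0, 0, 0], 0, 0],
    [[0, 0, 0], 0, 0],
  ],
)

```text
clock: 23.87
eef_pos: [596.5, -53.4, 45.1]
tcp_rot: [3.141, 0.001, -0.507]
contact_force: [-5.0, 2.6, 3.6]
opening: 0.003
```

```bash
python3 -c "
from h import *
st(); grab('scene'); st(); grab('scene'); st()"
```

```text
t23.87 [596.5  -53.44  45.05] along 24.52 lat -0.29 Fpush 5.64 [-5.   2.6  3.6]
t23.92 [596.49 -53.46  45.04] along 24.51 lat -0.31 Fpush 6.17 [-5.6  2.7  3.6]
t23.97 [596.51 -53.47  45.04] along 24.53 lat -0.30 Fpush 5.60 [-5.5  1.7  2.9]
```

servo_tool(
  rows=[
    [[0.0262, -0.0145, 0], 0, 0],
    [[0.0175, -0.0097, 0], 0, 0],
    [[0, 0, 0], 0, 0],
    [[0, 0, 0], 0, 0],
  ],
)

```text
clock: 24.3
eef_pos: [596.7, -53.6, 45.0]
tcp_rot: [3.141, 0.002, -0.507]
contact_force: [-6.5, 3.6, 4.6]
opening: 0.001
```

```bash
python3 -c "
from h import *
st(); grab('scene'); st(); grab('scene'); st()"
```

```text
t24.30 [596.67 -53.57  45.04] along 24.73 lat -0.31 Fpush 7.42 [-6.5  3.6  4.6]
t24.35 [596.65 -53.57  45.03] along 24.71 lat -0.32 Fpush 7.77 [-7.1  3.2  4.1]
t24.40 [596.71 -53.56  45.05] along 24.75 lat -0.29 Fpush 7.38 [-6.3  3.9  4.2]
```

The stop is clearly felt: 7.5 N with barely any motion. Backing off straight.

servo_tool(
  rows=[
    [[-0.175, 0.097, 0], 0, 0],
    [[-0.175, 0.097, 0], 0, 0],
    [[-0.175, 0.097, 0], 0, 0],
    [[-0.262, 0.145, 0], 0, 0],
    [[-0.35, 0.194, 0], 0, 0],
  ],
)

```text
clock: 24.82
eef_pos: [587.1, -47.7, 45.4]
tcp_rot: [-3.141, -0.002, -0.507]
contact_force: [-0.1, 0.7, 0.4]
opening: -0.0
```

```bash
python3 -c "
from h import *
press('w18.png')"
```

```text
t24.87 [586.04 -47.36  45.23] along 12.42 lat -0.04 Fpush 0.30 [-0.   0.5  0.4]
plate []
scan [39.1 39.1 39.  39. ]
```

servo_tool(
  rows=[
    [[-0.35, 0.194, 0], 0, 0],
    [[-0.7, 0.388, 0], 0, 0],
    [[-0.8, 0.44, 0], 0, 0],
    [[-0.8, 0.44, 0], 0, 0],
    [[0, 0, 0], 0, 0],
  ],
)

```text
clock: 25.28
eef_pos: [557.0, -32.1, 44.8]
tcp_rot: [3.141, 0.002, -0.507]
contact_force: [0.2, 0.0, 1.4]
opening: -0.004
```

```bash
python3 -c "
from h import *
press('w19.png')
d=grab('side'); c=d['frame'][110:210,140:300]; cv2.imwrite('pics/s19.png',cv2.resize(c[...,::-1],None,fx=4,fy=4,interpolation=cv2.INTER_CUBIC))"
```

```text
t25.33 [558.26 -32.48  45.03] along -19.09 lat -0.50 Fpush 0.26 [ 0.3  1.1 -0.8]
plate [72.7 72.7]
scan [72.7 72.4 72.4 72.4]
```

View pics/w19.png

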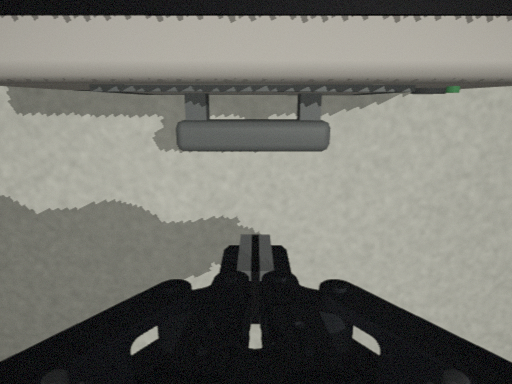

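View pics/s19.png

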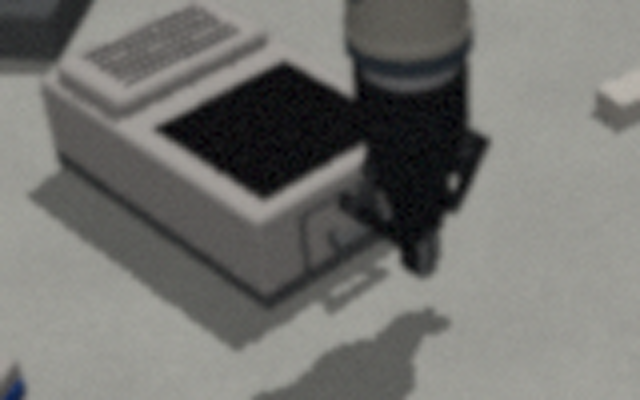

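The tray has stayed in, with the handle at rows 118–152 and the plate about flush with the face. I'll back clear, rise, wait and re-measure.

servo_tool(
  rows=[
    [[-2.0, 1.1, 0], 0, 0],
    [[-2.5, 1.4, 0], 0, 0],
    [[-2.0, 1.1, 2.0], 0, 0],
    [[0, 0, 4.0], 0, 0],
    [[0, 0, 4.0], 0, 0],
  ],
)

```text
clock: 25.8
eef_pos: [492.3, 3.4, 145.1]
tcp_rot: [3.14, 0.004, -0.506]
contact_force: [1.5, -0.3, -0.2]
opening: 0.002
```

servo_tool(
  rows=[
    [[0, 0, 3.0], 0, 0],
    [[0, 0, 0], 0, 0],
    [[0, 0, 0], 0, 0],
    [[0, 0, 0], 0, 0],
    [[0, 0, 0], 0, 0],
  ],
)

```text
clock: 26.22
eef_pos: [493.8, 2.9, 174.0]
tcp_rot: [3.141, 0.002, -0.507]
contact_force: [-0.0, -0.1, 0.6]
opening: -0.002
```

servo_tool(
  rows=[
    [[0, 0, 0], 0, 0],
    [[0, 0, 0], 0, 0],
    [[0, 0, 0], 0, 0],
    [[0, 0, 0], 0, 0],
    [[0, 0, 0], 0, 0],
  ],
)

```text
clock: 26.63
eef_pos: [494.4, 3.0, 174.8]
tcp_rot: [3.141, 0.001, -0.507]
contact_force: [-0.3, 0.4, -0.0]
opening: 0.003
```

```bash
python3 -c "
from h import *
w=grab('wrist');w=grab('wrist');st();save(w,'w20.png')
X,Y,z=toolframe(w); al=(w['s']['eef_pos'][:2]-np.array([575.2,-41.3]))@np.array([np.cos(-.5065),np.sin(-.5065)]); v,u=np.mgrid[:384,:512]
m=(v<230)&(z>43)&(z<53)&(X>10)&(X<200)&(abs(Y)<29)
q=[X[m&(abs(Y-y)<3)].min() for y in (-20,-10,0,10,20)]; print('handle along',np.round(np.array(q)+al,1),'-> travel',np.round(np.median(q)+al+76,1))
d=grab('side'); save(d,'side20.png'); c=d['frame'][110:210,140:300]; cv2.imwrite('pics/s20.png',cv2.resize(c[...,::-1],None,fx=4,fy=4,interpolation=cv2.INTER_CUBIC))
d=grab('scene'); save(d,'scene20.png')"
```

```text
t26.73 [494.46   2.99 174.94] along -92.08 lat -0.44 Fpush -0.42 [ 0.  -0.8 -0.6]
handle along [27.8 27.7 27.8 27.7 27.7] -> travel 103.7
```

View pics/w20.png

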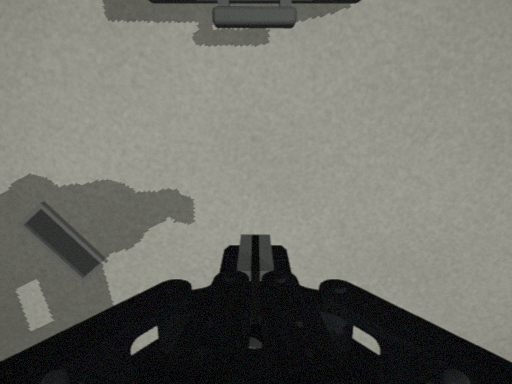

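View pics/s20.png

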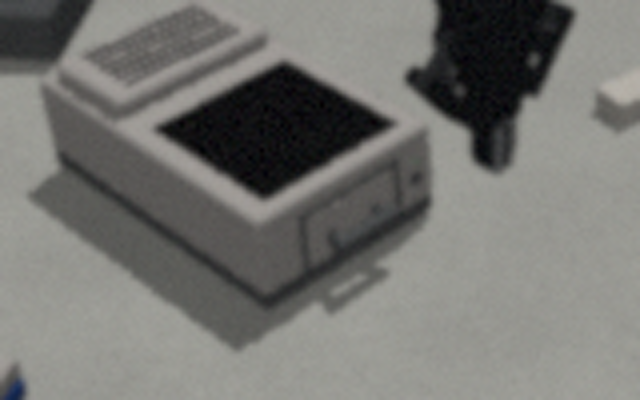

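View pics/scene20.png

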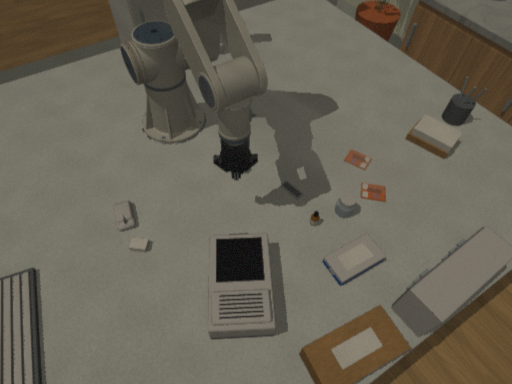

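The tray rests at travel ≈103.7, about 6 back from the felt stop, and has held for over 2 s with no contact. Bystanders look unmoved. One quick check of the bench before handing in.

```bash
python3 -c "
from h import *
a=cv2.imread('pics/side0.png');b=cv2.imread('pics/side20.png');cv2.imwrite('pics/cmp.png',cv2.resize(np.hstack([a[100:,60:360],b[100:,60:360]]),(800,379)))"
```

```text
(no output)
```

View pics/cmp.png

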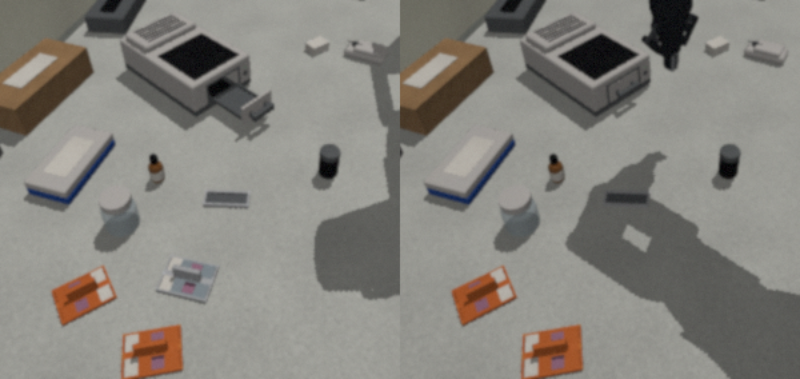

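The before and after views match: every bystander is in place, the carrier is gone from the bench and the tray is closed. Handing in.

```bash
python3 -c "
from h import *
print(r.sign_off()); st()"
```

```text
the job is handed in; nothing more can be done
None
the job is handed in; nothing more can be done
```

The carrier is in the scanner's tray and the tray is latched shut. I handed the job in at about 27 s of the 64 s allowed.

- **Placing:** I gripped the aluminium carrier by its rib and lowered it into the pocket. It touched down at about 5 N, and I let go. Before pressing, its top measured z 36.0 with a slope under 0.001, so it lay flat.
- **Pressing:** I pushed the handle in with closed fingers at about 3–6 N, with one reading near 7 N at first contact with the stop. I then pressed to about 7.5 N before letting go, under the 12 N limit.
- **Last checks:** The tray backed off about 6 mm and stayed at about 103.7 mm of travel for over 1.5 s with nothing touching it. That fits a caught latch. The bystanders and orange look-alikes look unmoved in the before and after pictures.
- **Not checked directly:** Once the tray was shut, the carrier could not be seen. That it still lies flat comes from the views before and during the push and from the smooth, low force on the way in.
- **Disagreement:** The wrist camera read about 1 mm off sideways. I corrected for this from the grip before placing the carrier.

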